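# Close the socket case and clamp its draw latch

### The job

Close the blue socket case: pull its loose cover out of the low green rack by the yellow tab, put it down flat on the open bench and let go, then take it again by its black handle and lay it fully home in the case, with the hooked keeper next to the latch. Then swing the steel loop of the draw latch down over the keeper on the cover, and press the red lever over centre until it lies flat and the loop is tight. Leave the socket, the grease jar and the screwdriver where they are.

Things in the scene. Friction and masses are not known exactly. Their poses are not given: they have to be found in the camera images.
- case: Blue steel socket case fixed to the bench, 300 x 136 x 73 mm (x, y, z). Origin: centre of its underside; +x runs from the latch end to the cover end, z up. Its -x half is a solid deck with the latch on it; its +x half is open from above, with sockets inside, and takes the cover.
- deck_edge (a point): Middle of the square step where the case's deck ends, at (-4, 0, 70) mm in the case: the deck's top is 70 mm above the bench. The latch draws the cover's edge against this 8 mm step.
- cover_home (a point): Where the cover's origin is when home against the step: (66, 0, 62) mm in the case, axes alike; its top is then flush with the deck. It lies on ledges 62 mm up, between side walls (inner faces at y = +-62 mm, tops 73 mm up; 3 mm play each side) and corner stops at the far end (73 mm up, 4 mm play to +x); the pull tab lies between those stops, over the 62 mm high end wall.
- cover: Loose blue cover, 0.6 kg: plate 140 x 118 x 8 mm (x, y, z). Origin: centre of the plate's underside; z up. Keeper at its -x end, pull tab at its +x end, black handle on top; it balances under the handle. Starts on the bench in the rack, tab outwards, handle under the shelf, level.
- cover_handle (a point): Middle of the bar of the cover's black handle, at (30, 0, 43) mm in the cover. The bar is 54 mm long (x), 20 mm wide (y), 36 to 50 mm above the underside, with a foot at each end; take it across y.
- pull_tab (a point): Middle of the cover's yellow pull tab, at (87, 0, 10) mm in the cover: 24 mm wide (y), 18 mm high, sticking out to x = 101 mm. Take it across y.
- keeper (a point): Where the middle of the loop's bar sits when latched: (-48.6, 0, 12.5) mm in the cover, axes as the cover's. The steel keeper is a post 22 mm wide (y), x = -60 to -52 mm in the cover, with a lip 18 to 24 mm above the cover's underside reaching to x = -46.6 mm; the bar is held in the throat under the lip (10 mm high, open to +x).
- rack: Low green rack fixed to the bench, 150 x 142 mm (x, y): two side walls and a shelf 60 to 66 mm above the bench, open at both x ends, no floor. Origin: centre, bench level. On the shelf a black bin of sockets, from x = -22 to 73 mm, up to 125 mm above the bench. The cover has about 6 mm of room each side.
- rack_front (a point): Middle of the rack's front edge at bench level, (-75, 0, 0) mm in the rack; the cover is drawn out towards the rack's -x.
- lever_pivot (a point): Middle of the lever's pivot axis (along the case's y), at (-47, 0, 84) mm in the case; axes as the case's. The loop's pin sits on the lever 25 mm from here: with the lever at angle t it is at x = -25 cos(t - 0.262), z = 25 sin(t - 0.262) mm from the pivot, so that lowering the lever draws the loop back.
- lever_tip (a point): Point near the lever's free end, on its upper face (upper when flat), 85 mm from the pivot. The lever is red, 28 mm wide, 97 mm long, 6 mm thick. When it lies flat this point is 90 mm above the bench.
- lever (a joint): Angle of the red lever, rad: 0 = flat over the deck, pointing away from the cover (case -x); grows as it swings up and towards the cover (1.57 upright, stop 2.1). Light friction holds it where left. A hooked loop grows tight below about 0.9, pushes the lever back up (about 2 N at its tip), and past centre, below about 0.3, pulls it flat.
- bail (a joint): Swing of the steel loop on its pin, rad: the lever's angle plus the loop's elevation above the case's +x direction (elevation = bail - lever). Starts raised, about upright along the lever, where light friction holds it; below about 1.1 rad of elevation it swings down by its own weight.
- draw (a joint): Stretch of the loop's spring, m: 0 when slack, about 0.0035 when latched (6 N per mm).
- loop_bar (a point): Middle of the loop's cross bar, 85 mm from the loop's pin; x along the loop away from the pin, y along the bar. The loop is of 7 mm round steel, 50 mm wide outside, 36 mm inside; its two sides pass outside the lever.
- loop_tab (a point): Middle of the yellow grip block on the loop's end, 14 x 50 x 12 mm (x, y, z), at (11, 0, 11) mm from loop_bar in the same axes. Take it across y (50 mm); it can turn about y between the fingers.
- socket: Bystander: upright steel socket, 34 mm across, 68 mm high, origin under its centre.
- grease_jar: Bystander: orange jar with black cap, 60 mm across, 75 mm high, origin under its centre.
- screwdriver: Bystander: screwdriver with red handle, 190 mm long, lying on the bench.
There are look-alikes about, which are no part of the job. Leave any turquoise look-alike of the cover alone. Of the things that look like the rack, take the one that is farthest to the robot's right at the start.

How it is judged:
By the outcome, as a careful person would: the job done as asked, in the order asked, and still so for the second after the job is handed in, with the robot touching nothing.
It also fails if it takes over 72 s, if anything falls off the work surface, if the arm or the gripper's body presses on something with over 40 N, if the wrist force passes 120 N, or if a joint passes its speed limit or range.

### The arm

A 6-joint arm with a two-finger parallel gripper is mounted at the origin on the work surface. World frame = base frame: x ahead of the robot, y to its left, z up, the work surface at z = 0. Lengths are in m, angles in rad, forces in N, time in s.
With the tool pointing down it reaches from about 0.25 to 0.8 m from the base axis. Payload 3.9 kg.
Tool frame: the origin (TCP) lies midway between the tips of the shut fingers; the grasp point (between the pads) lies 19 mm behind it; y points along the fingers, x is the direction in which the jaws open and shut, and the axes are right-handed (so a half turn about y gives the same grasp; the last joint's range is limited). The gripper opens to 85 mm and grips with 20 to 120 N. Pads are 22 mm wide; open, the fingers measure 114 mm over their backs; the gripper's body (76 mm by 85 mm) begins 54 mm behind the grasp point. The pads swing forward as they close: fully open they stand 13 mm farther back than shut.
Start: joints at [1.225, 0.26, -0.138, 1.173, 0, 1.571], TCP at [0.178, 0.494, 0.231] pointing down, gripper open.
Joint ranges: [-2.78, 2.78], [-0.83, 1.72], [-1.28, 1.37], [-1.9, 2.12], [-1.57, 1.48], [-3.14, 3.14]. Speed limits (rad/s): [2.57, 2.57, 3.14, 3.14, 3.14, 3.14].

### API

Orientations are given as a unit quaternion [w, x, y, z].
In Python, from rig import robot gives the robot as it stands.
- The arm moves only by the shell command python3 -m crank 'ROWS' [FORCE]. ROWS is JSON, a list of rows, each an object of numbers: "x", "y", "z": the shift along the world's x, y, z in mm; "ax", "ay", "az": the turn, a rotation vector about the world's x, y, z in degrees; "hand": the finger opening in mm, from 0 to 85.4. In form: [{"x": .., "y": .., "z": .., "ax": .., "ay": .., "az": .., "hand": ..}, ...]. A call has 1 to 20 rows; each row shifts and turns the pose as measured when the row begins; what a row does not reach is not made up. A row lasts 1/12 s, in which the tool goes at most 41.7 mm and 7.16 degrees, less where a joint would pass 70% of its speed; a pose out of reach is approached as far as the arm can. A call with a gripper value outside its range is refused whole. The fingers move at their own pace and stop on an object; FORCE is the grip in N (left out, the last holds). Time passes only in rows, so rows that do not move let the fingers close. It gives the time, the measured TCP pose, the force and the opening at its end, in the units of the state.
- robot.read_state(): the state, without advancing time (a new reading comes with each control period).
- robot.capture(name): name is "scene" or "top" or "wrist"; returns a dict with "pixels" (384x512x3 uint8, red, green, blue), "fx", "fy", "cx", "cy" (pixels), "extrinsics" (4x4, takes a point from world to camera coordinates); the wrist camera has in their place "tool_from_camera" (4x4, takes a point from camera to tool coordinates, whose origin is the TCP and whose axes are the tool frame's). Camera axes: x right, y down, z forward; pixel columns grow to the right and rows downward; lengths in m; the calibration is good to about 2 mm. The wrist camera is an equidistant fisheye: a pixel r from the principal point sees the ray r / f radians off the axis. A picture is of the moment at which its call begins: read the wrist's pose just before it. There is no depth.
- robot.sign_off(): hands the job in, once; it reports no verdict.
The state is a dict: "t": time; "joints": joint angles; "qd": joint speeds; "joint_torque": joint torques, N m; "position": TCP position; "orientation": TCP orientation; "ft_force": force on the tool from outside, world axes, zero at the start; "wrist_torque": the same for the moment, N m; "gripper_width": opening from 0.0 (shut) to 1.0 (fully open).
Only numpy, scipy, OpenCV 4.12 (cv2) and the standard library are available. Lean on these libraries where they do the work, as an engineer would, in place of code of your own. Each camera call takes 0.05 s, during which the arm holds its last target.

## Working session

There is one attempt and no reset: what is moved stays moved. The work goes in short steps, Python scripts to look and compute and a shell command to move; the robot and the scene stay as the last step left them, time stands still between calls to the robot, and variables do not carry over. Pictures are saved under pics/ and viewed, and the job is handed in when it is done.

```bash
ls; mkdir -p pics; python3 - <<'E'
from rig import robot
import cv2
print(robot.read_state())
for n in ["scene","top","wrist"]:
    c=robot.capture(n); cv2.imwrite(f"pics/{n}0.png",c["pixels"][:,:,::-1])
    print({k:v for k,v in c.items() if k!="pixels"})
E
```

```text
pics
{'t': 0.0, 'joints': array([ 1.22499132e+00,  2.60662771e-01, -1.39419019e-01,  1.17273916e+00,
        2.33393517e-05,  1.57082814e+00]), 'qd': array([ 1.43916773e-03, -5.91168690e-04,  5.27868882e-05, -6.94422546e-04,
       -1.37400074e-03,  6.48195991e-04]), 'joint_torque': array([ 5.61489942e-04, -4.05679071e+01,  2.53921902e+01,  1.89041463e-02,
        4.99438067e-05, -1.44389652e-06]), 'position': array([0.17769828, 0.49324234, 0.23045719]), 'orientation': array([-0.57816732,  0.57897689,  0.40592379, -0.40710464]), 'ft_force': array([ 0.51311714, -0.52409294,  0.62176178]), 'wrist_torque': array([-0.00480775, -0.00464538, -0.02658889]), 'gripper_width': 0.9997105313599506}
{'fx': 398.2433491486587, 'fy': 398.2433491486587, 'cx': 263.73909687719896, 'cy': 191.45613511385585, 'extrinsics': array([[ 0.76685956,  0.64162641,  0.01555526, -0.39243727],
       [ 0.39641198, -0.45444477, -0.79770765, -0.16601406],
       [-0.50476129,  0.61789603, -0.60284371,  1.50240027],
       [ 0.        ,  0.        ,  0.        ,  1.        ]])}
{'fx': 459.08067667949365, 'fy': 459.0806
[... 183 characters left out ...]
-01,  1.87410339e-02, -1.78566335e-01,
         5.57301878e-01],
       [ 1.78523136e-01, -3.96683341e-03, -9.83927718e-01,
         1.08999305e+00],
       [ 0.00000000e+00,  0.00000000e+00,  0.00000000e+00,
         1.00000000e+00]])}
{'fx': 297.3186396354542, 'fy': 297.3186396354542, 'cx': 254.5414132903337, 'cy': 195.60112463944702, 'tool_from_camera': array([[ 9.99999682e-01, -3.18147653e-04, -7.31606749e-04,
        -1.30605164e-04],
       [ 5.99208375e-04, -3.05911752e-01,  9.52059684e-01,
        -1.41934945e-01],
       [-5.26702656e-04, -9.52059819e-01, -3.05911464e-01,
         7.80783643e-02],
       [ 0.00000000e+00,  0.00000000e+00,  0.00000000e+00,
         1.00000000e+00]])}
```

View pics/scene0.png

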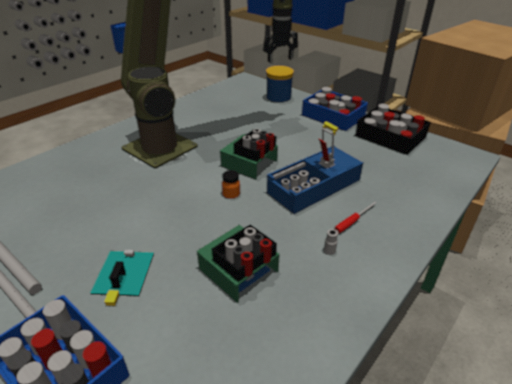

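View pics/top0.png

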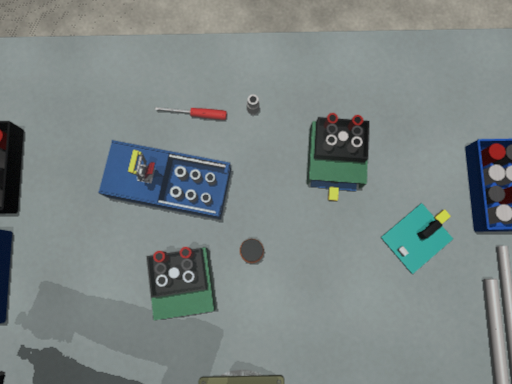

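View pics/wrist0.png

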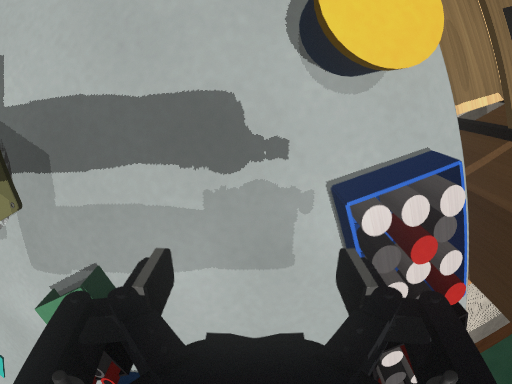

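The top picture has image up as +x and image left as +y. These could be confused:
- **Racks:** one at top px (338,153) with a blue edge and a yellow tab at (334,194), and one at (182,284) with no tab. The right-hand one is farthest to the robot's right, so I choose it.
- **Covers:** the turquoise plate at (418,238) is a look-alike, so I leave it. The blue cover is the one in the right-hand rack.
- **Cases:** the blue case with the latch is at (165,180). The blue bins at (490,185) and the left edge have no latch.

Next I check this in close crops.

```bash
cat > h.py <<'E'
import numpy as np, cv2
from rig import robot
from scipy.spatial.transform import Rotation as R
def cam(n):
    c=robot.capture(n); return c
def ray(c,u,v):
    E=c["extrinsics"]; Rm=E[:3,:3]; t=E[:3,3]
    d=Rm.T@np.array([(u-c["cx"])/c["fx"],(v-c["cy"])/c["fy"],1]); o=-Rm.T@t
    return o,d/np.linalg.norm(d)
def at_z(c,u,v,z):
    o,d=ray(c,u,v); return o+d*(z-o[2])/d[2]
def proj(c,p):
    E=c["extrinsics"]; q=E[:3,:3]@np.asarray(p)+E[:3,3]
    return np.array([c["cx"]+c["fx"]*q[0]/q[2],c["cy"]+c["fy"]*q[1]/q[2]])
def Rq(q): return R.from_quat(q,scalar_first=True)
def wpose(s=None):
    s=s or robot.read_state(); T=np.eye(4); T[:3,:3]=Rq(s["orientation"]).as_matrix(); T[:3,3]=s["position"]; return T
def wray(c,T,u,v):
    dx,dy=u-c["cx"],v-c["cy"]; r=np.hypot(dx,dy); th=r/c["fx"]
    d=np.array([np.sin(th)*dx/max(r,1e-9),np.sin(th)*dy/max(r,1e-9),np.cos(th)])
    M=T@c["tool_from_camera"]; return M[:3,3],M[:3,:3]@d
def wproj(c,T,p):
    M=np.linalg.inv(T@c["tool_from_camera"]); q=M[:3,:3]@np.asarray(p)+M[:3,3]
    th=np.arctan2(np.hypot(q[0],q[1]),q[2]); r=th*c["fx"]; n=np.hypot(q[0],q[1])
    return np.array([c["cx"]+r*q[0]/n,c["cy"]+r*q[1]/n])
def wat_z(c,T,u,v,z):
    o,d=wray(c,T,u,v); return o+d*(z-o[2])/d[2]
def crop(img,u0,v0,u1,v1,k,name):
    im=cv2.resize(img[v0:v1,u0:u1,::-1],None,fx=k,fy=k,interpolation=cv2.INTER_CUBIC)
    cv2.imwrite(name,im)
def state():
    s=robot.read_state(); Rm=Rq(s["orientation"]).as_matrix()
    print("t",round(s["t"],2),"p",np.round(s["position"]*1e3,1),"xax",Rm[:,0].round(3),"yax",Rm[:,1].round(3),"f",s["ft_force"].round(1),"w",round(s["gripper_width"],3))
    return s
E
python3 - <<'E'
from h import *
c=cam("top"); crop(c["pixels"],85,80,265,240,4,"pics/c1.png"); crop(c["pixels"],280,90,470,280,3,"pics/c2.png")
c=cam("scene"); crop(c["pixels"],190,110,380,300,3,"pics/c3.png")
E
```

```text
(no output)
```

View pics/c1.png

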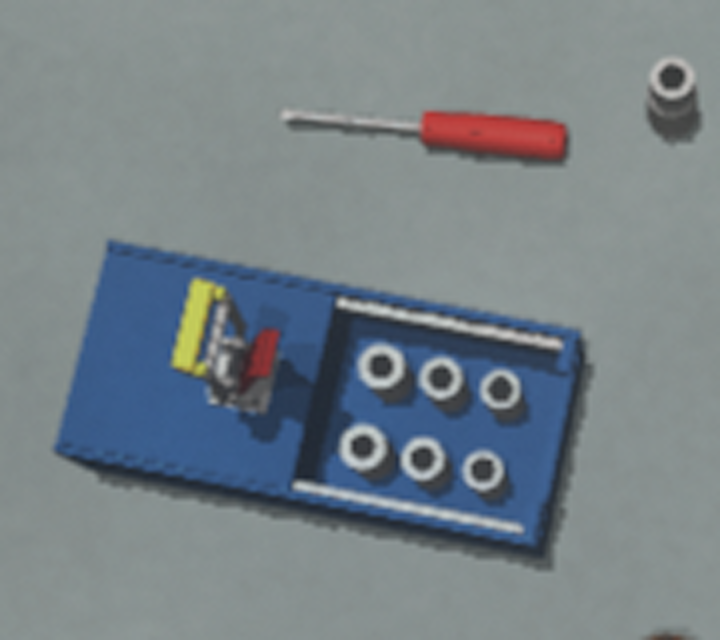

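View pics/c2.png

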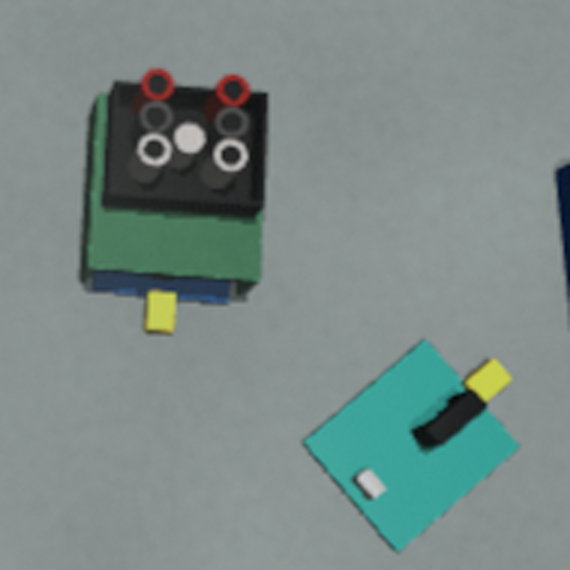

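View pics/c3.png

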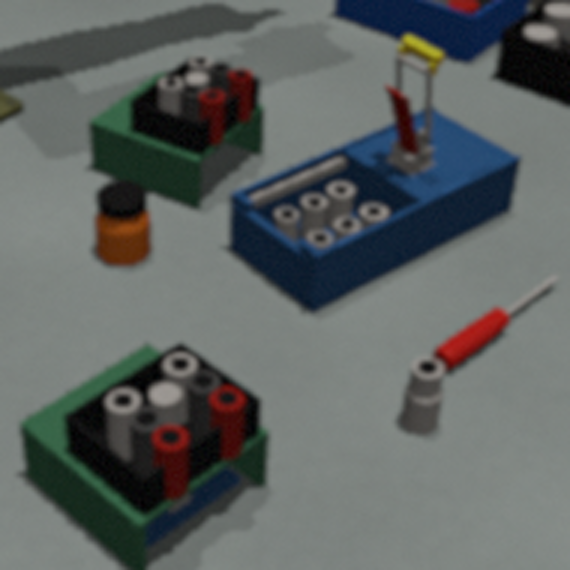

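The close crops confirm the choice. In the right rack a blue plate edge shows under the shelf with its yellow tab at crop (160,312), i.e. top px (333,194). The case latch is at crop (230,370), with the loop upright, its yellow grip at (197,325) and the red lever at (262,352). Now I measure.

```bash
python3 - <<'E'
from h import *
from scipy.optimize import least_squares
c=cam("top"); s=cam("scene")
def m2(u,v): return (280+u/3,90+v/3)
def m1(u,v): return (85+u/4,80+v/4)
def m3(u,v): return (190+u/3,110+v/3)
for n,(u,v),z in [("tabNL",(148,292),.019),("tabNR",(177,292),.019),("tabFR",(175,333),.019),("tabFL",(146,333),.019),
  ("shFL",(90,272),.066),("shFR",(262,282),.066),("plateL",(93,290),.008),("plateR",(228,303),.008)]:
    print(n,(at_z(c,*m2(u,v),z)*1e3).round(1))
pts=[("t",m1(110,242),(-150,68,70)),("t",m1(57,452),(-150,-68,70)),("t",m1(580,330),(150,68,73)),("t",m1(542,552),(150,-68,73)),
 ("t",m1(338,300),(-4,62,70)),("t",m1(296,485),(-4,-62,70)),
 ("s",m3(233,197),(150,-68,73)),("s",m3(316,250),(150,68,73)),("s",m3(519,160),(-150,68,70)),("s",m3(313,311),(150,68,0)),("s",m3(238,250),(150,-68,0))]
def f(p,full=False):
    x,y,a=p; r=[]
    Rm=R.from_euler("z",a).as_matrix()
    for k,uv,q in pts:
        w=Rm@(np.array(q)/1e3)+[x,y,0]; r.append(proj(c if k=="t" else s,w)-uv)
    return np.array(r) if full else np.ravel(r)
o=least_squares(f,[.6,.2,-1.7],loss="soft_l1"); print("case",o.x); print(f(o.x,True).round(1))
E
```

```text
tabNL [ 555.6 -232.8   19. ]
tabNR [ 555.1 -257.4   19. ]
tabFR [ 519.9 -253.9   19. ]
tabFL [ 520.4 -229.4   19. ]
shFL [ 564.8 -178.    66. ]
shFR [ 553.8 -318.2   66. ]
plateL [ 560.2 -187.5    8. ]
plateR [ 546.6 -302.8    8. ]
case [ 0.57878324  0.17654764 -1.77548472]
[[-0.3 -0.3]
 [-0.4  0.3]
 [ 0.6 -0.9]
 [-0.8 -2.2]
 [-0.4 -2. ]
 [-1.   0.6]
 [-2.  -1.2]
 [-0.5  2.4]
 [-0.3 -0.6]
 [-1.   1.2]
 [-4.1 -0.3]]
```

```bash
python3 - <<'E'
from h import *
s=state()
c=cam("top")
def m2(u,v): return (280+u/3,90+v/3)
print(at_z(c,*m2(175,333),.001),at_z(c,*m2(146,333),.001))
print((-c["extrinsics"][:3,:3].T@c["extrinsics"][:3,3]).round(3))
E
```

```text
t 0.35 p [177.9 493.8 231.1] xax [ 0.339  0.941 -0.   ] yax [-0. -0. -1.] f [-0.2  0.2  0.6] w 1.001
[ 0.52254089 -0.25733817  0.001     ] [ 0.52301598 -0.23242381  0.001     ]
[ 0.353 -0.034  1.172]
```

```bash
python3 -m crank '[{"x":17,"y":-36,"az":-7.1,"hand":50},{"x":17,"y":-36,"az":-7.1,"hand":50},{"x":17,"y":-36,"az":-7.1,"hand":50},{"x":17,"y":-36,"az":-7.1,"hand":50},{"x":17,"y":-36,"az":-7.1,"hand":50},{"x":17,"y":-36,"az":-7.1,"hand":50},{"x":17,"y":-36,"az":-7.1,"hand":50},{"x":17,"y":-36,"az":-7.1,"hand":50},{"x":17,"y":-36,"az":-7.1,"hand":50},{"x":17,"y":-36,"az":-7.1,"hand":50},{"x":17,"y":-36,"az":-7.1,"hand":50},{"x":17,"y":-36,"az":-7.1,"hand":50},{"x":17,"y":-36,"az":-7.1,"hand":50},{"x":17,"y":-36,"az":-7.1,"hand":50},{"x":17,"y":-36,"az":-7.1,"hand":50},{"x":17,"y":-36,"az":-7.1,"hand":50},{"x":17,"y":-36,"az":-7.1,"hand":50},{"x":17,"y":-36,"az":-7.1,"hand":50},{"x":17,"y":-36,"az":-7.1,"hand":50},{"x":17,"y":-36,"az":-7.1,"hand":50}]' 40; python3 -c "
from h import *
state()"
```

```text
t 0.4 p [177.9 493.8 231.2] xax [ 0.339  0.941 -0.   ] yax [-0. -0. -1.] f [ 0.8  0.6 -0.3] w 1.002validation failed for argument at $[0]...
```

```bash
python3 -m crank '[{"x":17,"y":-36,"z":0,"ax":0,"ay":0,"az":-7.1,"hand":50}]' 40; echo; python3 -c "
from h import *
state()"
```

```text
t: 0.48
position: [0.1942, 0.4631, 0.2309]
orientation: [0.604, -0.601, -0.372, 0.37]
ft_force: [2.0, 0.5, 0.4]
gripper_width: 0.883

t 0.48 p [194.2 463.1 230.9] xax [0.45  0.893 0.004] yax [-0.     0.005 -1.   ] f [2.  0.5 0.4] w 0.883
```

```bash
python3 -m crank '[{"x":16,"y":-34,"z":0,"ax":0,"ay":0,"az":-7.1,"hand":50},{"x":16,"y":-34,"z":0,"ax":0,"ay":0,"az":-7.1,"hand":50},{"x":16,"y":-34,"z":0,"ax":0,"ay":0,"az":-7.1,"hand":50},{"x":16,"y":-34,"z":0,"ax":0,"ay":0,"az":-7.1,"hand":50},{"x":16,"y":-34,"z":0,"ax":0,"ay":0,"az":-7.1,"hand":50},{"x":16,"y":-34,"z":0,"ax":0,"ay":0,"az":-7.1,"hand":50},{"x":16,"y":-34,"z":0,"ax":0,"ay":0,"az":-7.1,"hand":50},{"x":16,"y":-34,"z":0,"ax":0,"ay":0,"az":-7.1,"hand":50},{"x":16,"y":-34,"z":0,"ax":0,"ay":0,"az":-7.1,"hand":50},{"x":16,"y":-34,"z":0,"ax":0,"ay":0,"az":-7.1,"hand":50},{"x":16,"y":-34,"z":0,"ax":0,"ay":0,"az":-7.1,"hand":50},{"x":16,"y":-34,"z":0,"ax":0,"ay":0,"az":-7.1,"hand":50},{"x":16,"y":-34,"z":0,"ax":0,"ay":0,"az":-7.1,"hand":50},{"x":16,"y":-34,"z":0,"ax":0,"ay":0,"az":-7.1,"hand":50},{"x":16,"y":-34,"z":0,"ax":0,"ay":0,"az":-7.1,"hand":50},{"x":16,"y":-34,"z":0,"ax":0,"ay":0,"az":-7.1,"hand":50},{"x":16,"y":-34,"z":0,"ax":0,"ay":0,"az":-7.1,"hand":50},{"x":16,"y":-34,"z":0,"ax":0,"ay":0,"az":-7.1,"hand":50},{"x":16,"y":-34,"z":0,"ax":0,"ay":0,"az":-7.1,"hand":50},{"x":16,"y":-34,"z":0,"ax":0,"ay":0,"az":-7.1,"hand":50}]' 40; echo; python3 -c "
from h import *
s=state();print(s['joints'])"
```

```text
t: 2.15
position: [0.5211, -0.2506, 0.2339]
orientation: [-0.54, 0.541, -0.45, 0.462]
ft_force: [0.2, 0.6, 0.3]
gripper_width: 0.585

t 2.15 p [ 521.1 -250.6  233.9] xax [ 0.168 -0.986  0.015] yax [ 0.012 -0.013 -1.   ] f [0.2 0.6 0.3] w 0.585
[-0.44436228  0.33842704 -0.018695    1.19740954 -0.00692885  2.52792944]
```

```bash
python3 -m crank '[{"x":0,"y":3,"z":-30,"ax":0,"ay":0,"az":-7,"hand":50},{"x":0,"y":3,"z":-30,"ax":0,"ay":0,"az":-7,"hand":50},{"x":0,"y":0,"z":0,"ax":0,"ay":0,"az":-1,"hand":50}]' 40; echo; python3 - <<'E'
from h import *
s=state(); T=wpose(s); c=cam("wrist"); cv2.imwrite("pics/w1.png",cv2.resize(c["pixels"][:,:,::-1],(768,576)))
np.savez("w1.npz",T=T)
E
```

```text
t: 2.4
position: [0.5286, -0.2561, 0.1743]
orientation: [-0.472, 0.475, -0.514, 0.536]
ft_force: [-0.6, 0.0, -1.2]
gripper_width: 0.588

t 2.4 p [ 528.6 -256.1  174.3] xax [-0.104 -0.994  0.023] yax [ 0.017 -0.025 -1.   ] f [-0.6  0.  -1.2] w 0.588
```

View pics/w1.png

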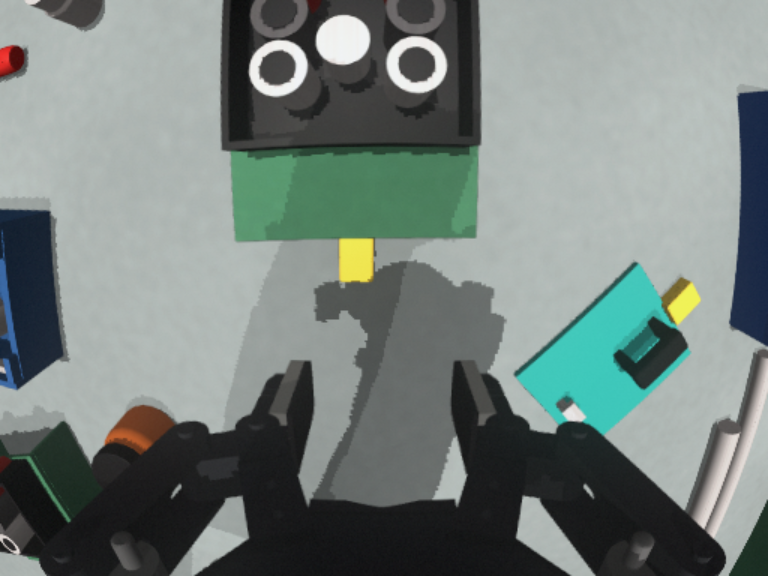

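The wrist view shows the shelf's front edge from (235,241) to (477,237) and the yellow tab with far-end corners at (340,281) and (373,281).

```bash
python3 - <<'E'
from h import *
T=np.load("w1.npz")["T"]; c=cam("wrist")
for n,u,v,z in [("tabFL",340,281,.019),("tabFR",373,281,.019),("tabFL0",340,281,.001),("tabFR0",373,281,.001),("shL",235,241,.066),("shR",477,237,.066),("shBL",232,152,.066),("shBR",480,149,.066)]:
    print(n,(wat_z(c,T,u/1.5,v/1.5,z)*1e3).round(1))
def wp(p): return (wproj(c,T,np.array(p)/1e3)*1.5).round(0)
print(wp([523,-257,1]),wp([523,-232,1]))
ya=T[:3,1]; a=np.cross(ya,[0,0,-1]); print("fix deg",np.degrees(a).round(2))
crop(c["pixels"],140,140,340,240,4,"pics/w1c.png")
E
```

```text
tabFL [ 526.5 -230.7   19. ]
tabFR [ 523.9 -253.5   19. ]
tabFL0 [ 521.8 -228.9    1. ]
tabFR0 [ 519.1 -253.     1. ]
shL [ 570.1 -176.5   66. ]
shR [ 556.5 -317.7   66. ]
shBL [ 622.  -182.6   66. ]
shBR [ 607.3 -323.2   66. ]
[378. 275.] [344. 279.]
fix deg [1.45 0.97 0.  ]
```

View pics/w1c.png

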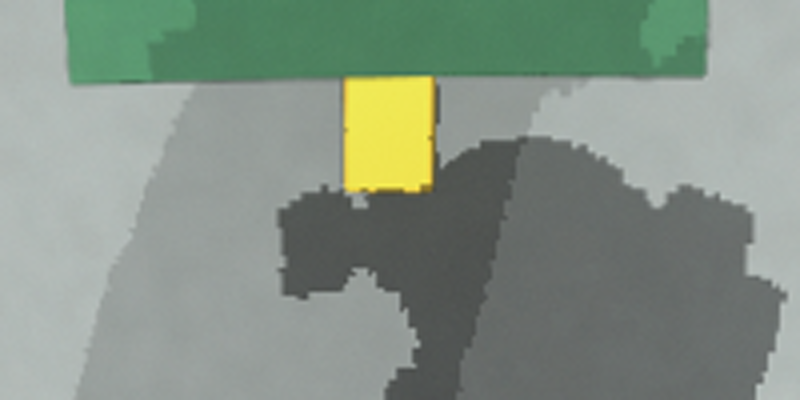

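```bash
python3 -m crank '[{"x":5,"y":6,"z":-30,"ax":1.4,"ay":1,"az":0,"hand":50},{"x":4,"y":6,"z":-38,"ax":0,"ay":0,"az":0.5,"hand":50},{"x":0,"y":0,"z":-38,"ax":0,"ay":0,"az":0,"hand":50},{"x":0,"y":0,"z":-30,"ax":0,"ay":0,"az":0,"hand":50},{"x":0,"y":0,"z":0,"ax":0,"ay":0,"az":0,"hand":50}]' 40; echo; python3 - <<'E'
from h import *
s=state(); T=wpose(s); c=cam("wrist"); cv2.imwrite("pics/w2.png",cv2.resize(c["pixels"][:,:,::-1],(768,576)))
print(np.degrees(np.cross(T[:3,1],[0,0,-1])).round(2))
E
```

```text
t: 2.92
position: [0.5472, -0.2451, 0.0533]
orientation: [-0.486, 0.478, -0.509, 0.526]
ft_force: [-0.4, 0.1, -1.0]
gripper_width: 0.586

t 2.92 p [ 547.2 -245.1   53.3] xax [-0.071 -0.997  0.009] yax [ 0.025 -0.011 -1.   ] f [-0.4  0.1 -1. ] w 0.586
[0.64 1.44 0.  ]
```

View pics/w2.png

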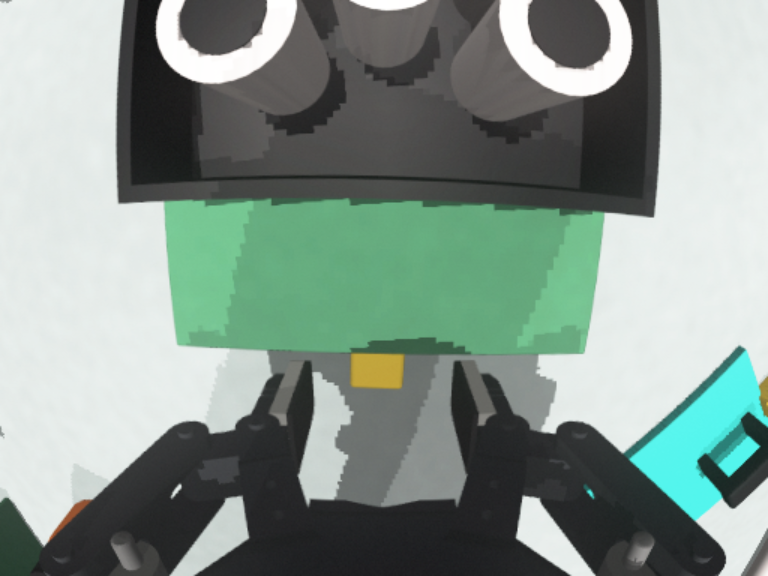

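The tab shows at (377,370), centred between the fingers.

```bash
python3 -m crank '[{"x":-9,"y":1,"z":-25,"ax":0.6,"ay":1.4,"az":-1.4,"hand":50},{"x":0,"y":0,"z":-17,"ax":0,"ay":0,"az":0,"hand":50},{"x":0,"y":0,"z":0,"ax":0,"ay":0,"az":0,"hand":50}]' 40; echo; python3 - <<'E'
from h import *
s=state(); T=wpose(s)
print(np.degrees(np.cross(T[:3,1],[0,0,-1])).round(2))
E
```

```text
t: 3.22
position: [0.5465, -0.2467, 0.0238]
orientation: [-0.479, 0.474, -0.516, 0.528]
ft_force: [0.2, 0.7, -0.3]
gripper_width: 0.584

t 3.22 p [ 546.5 -246.7   23.8] xax [-0.091 -0.996  0.007] yax [ 0.017 -0.008 -1.   ] f [ 0.2  0.7 -0.3] w 0.584
[0.47 0.95 0.  ]
```

```bash
python3 -m crank '[{"x":-8,"y":2,"z":-10,"ax":0.5,"ay":0.5,"az":0,"hand":50},{"x":-3,"y":1,"z":-8,"ax":0,"ay":0,"az":0,"hand":50},{"x":0,"y":0,"z":0,"ax":0,"ay":0,"az":0,"hand":50}]' 40; echo; python3 - <<'E'
from h import *
s=state(); T=wpose(s)
print(np.degrees(np.cross(T[:3,1],[0,0,-1])).round(2))
E
```

```text
t: 3.47
position: [0.5401, -0.2456, 0.0127]
orientation: [-0.481, 0.474, -0.516, 0.527]
ft_force: [-0.3, 0.1, 1.1]
gripper_width: 0.581

t 3.47 p [ 540.1 -245.6   12.7] xax [-0.088 -0.996  0.002] yax [ 0.018 -0.004 -1.   ] f [-0.3  0.1  1.1] w 0.581
[0.21 1.03 0.  ]
```

```bash
python3 -m crank '[{"x":-1,"y":2,"z":-9,"ax":0.2,"ay":0.5,"az":0,"hand":50},{"x":0,"y":0,"z":0,"ax":0,"ay":0,"az":0,"hand":10},{"x":0,"y":0,"z":0,"ax":0,"ay":0,"az":0,"hand":10},{"x":0,"y":0,"z":0,"ax":0,"ay":0,"az":0,"hand":10},{"x":0,"y":0,"z":0,"ax":0,"ay":0,"az":0,"hand":10}]' 50; echo; python3 - <<'E'
from h import *
s=state(); T=wpose(s)
print(np.degrees(np.cross(T[:3,1],[0,0,-1])).round(2))
E
```

```text
t: 3.88
position: [0.5407, -0.2442, 0.0062]
orientation: [-0.48, 0.475, -0.518, 0.525]
ft_force: [0.4, 0.5, -3.3]
gripper_width: 0.263

t 3.88 p [ 540.7 -244.2    6.2] xax [-0.088 -0.996  0.   ] yax [ 0.013 -0.002 -1.   ] f [ 0.4  0.5 -3.3] w 0.263
[0.09 0.74 0.  ]
```

```bash
python3 -m crank '[{"x":-12,"y":1.1,"z":0,"ax":0,"ay":0,"az":0,"hand":10},{"x":-12,"y":1.1,"z":0,"ax":0,"ay":0,"az":0,"hand":10},{"x":-12,"y":1.1,"z":0,"ax":0,"ay":0,"az":0,"hand":10}]' 50; echo; python3 - <<'E'
from h import *
s=state(); c=cam("wrist"); cv2.imwrite("pics/w3.png",cv2.resize(c["pixels"][:,:,::-1],(768,576)))
E
```

```text
t: 4.13
position: [0.509, -0.2417, 0.0062]
orientation: [-0.482, 0.474, -0.516, 0.527]
ft_force: [1.5, -0.8, -0.8]
gripper_width: 0.266

t 4.13 p [ 509.  -241.7    6.2] xax [-0.086 -0.996  0.001] yax [ 0.019 -0.003 -1.   ] f [ 1.5 -0.8 -0.8] w 0.266
```

View pics/w3.png

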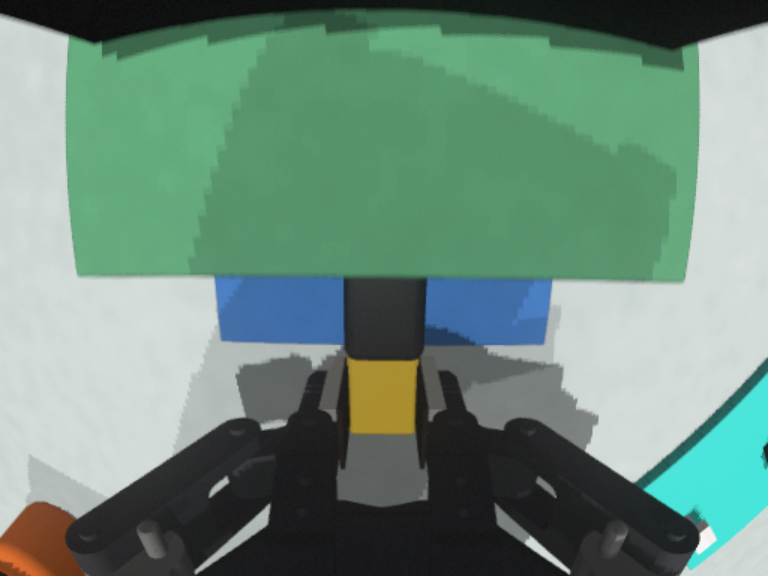

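The blue plate and handle are following the tab, which the fingers hold at (383,395). I keep pulling.

```bash
python3 -m crank '[{"x":-17,"y":1.6,"z":0,"ax":0,"ay":0.2,"az":-0.2,"hand":10},{"x":-17,"y":1.6,"z":0,"ax":0,"ay":0,"az":0,"hand":10},{"x":-17,"y":1.6,"z":0,"ax":0,"ay":0,"az":0,"hand":10},{"x":-17,"y":1.6,"z":0,"ax":0,"ay":0,"az":0,"hand":10},{"x":-17,"y":1.6,"z":0,"ax":0,"ay":0,"az":0,"hand":10},{"x":-17,"y":1.6,"z":0,"ax":0,"ay":0,"az":0,"hand":10},{"x":-17,"y":1.6,"z":0,"ax":0,"ay":0,"az":0,"hand":10},{"x":-17,"y":1.6,"z":0,"ax":0,"ay":0,"az":0,"hand":10},{"x":-8,"y":0.8,"z":0,"ax":0,"ay":0,"az":0,"hand":10},{"x":0,"y":0,"z":0,"ax":0,"ay":0,"az":0,"hand":10}]' 50; echo; python3 - <<'E'
from h import *
s=state(); c=cam("top"); cv2.imwrite("pics/t3.png",c["pixels"][:,:,::-1])
E
```

```text
t: 5.02
position: [0.3621, -0.2279, 0.0062]
orientation: [-0.481, 0.472, -0.516, 0.527]
ft_force: [-1.3, -0.3, -2.7]
gripper_width: 0.267

t 5.02 p [ 362.1 -227.9    6.2] xax [-0.09  -0.996  0.001] yax [ 0.02  -0.003 -1.   ] f [-1.3 -0.3 -2.7] w 0.267
```

View pics/t3.png

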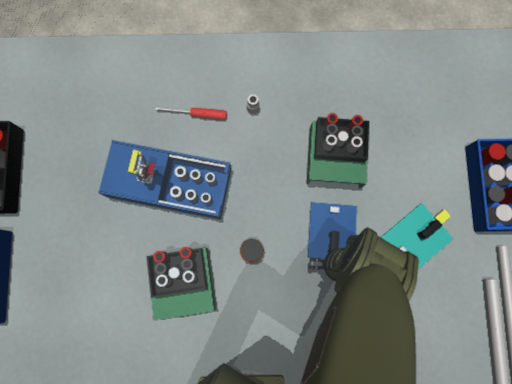

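The cover is fully out: its keeper end is at row 203 and the rack front at row 187. I release, lift, and look.

```bash
python3 -m crank '[{"x":0,"y":0,"z":0,"ax":0,"ay":0,"az":0,"hand":55},{"x":0,"y":0,"z":0,"ax":0,"ay":0,"az":0,"hand":55},{"x":0,"y":0,"z":0,"ax":0,"ay":0,"az":0,"hand":55},{"x":0,"y":0,"z":20,"ax":0,"ay":0,"az":0,"hand":55},{"x":0,"y":0,"z":40,"ax":0,"ay":0.5,"az":0,"hand":55},{"x":0,"y":0,"z":40,"ax":0,"ay":0.5,"az":0,"hand":55},{"x":0,"y":0,"z":20,"ax":0,"ay":0,"az":0,"hand":55},{"x":20,"y":-2,"z":10,"ax":0,"ay":0,"az":0,"hand":55},{"x":0,"y":0,"z":0,"ax":0,"ay":0,"az":0,"hand":55}]' 50; echo; python3 - <<'E'
from h import *
s=state(); T=wpose(s); c=cam("wrist"); cv2.imwrite("pics/w4.png",cv2.resize(c["pixels"][:,:,::-1],(768,576)))
np.savez("w4.npz",T=T)
E
```

```text
t: 5.82
position: [0.3898, -0.2312, 0.1433]
orientation: [-0.479, 0.477, -0.518, 0.524]
ft_force: [0.3, -0.7, -0.4]
gripper_width: 0.649

t 5.82 p [ 389.8 -231.2  143.3] xax [-0.087 -0.996  0.004] yax [ 0.007 -0.004 -1.   ] f [ 0.3 -0.7 -0.4] w 0.649
```

View pics/w4.png

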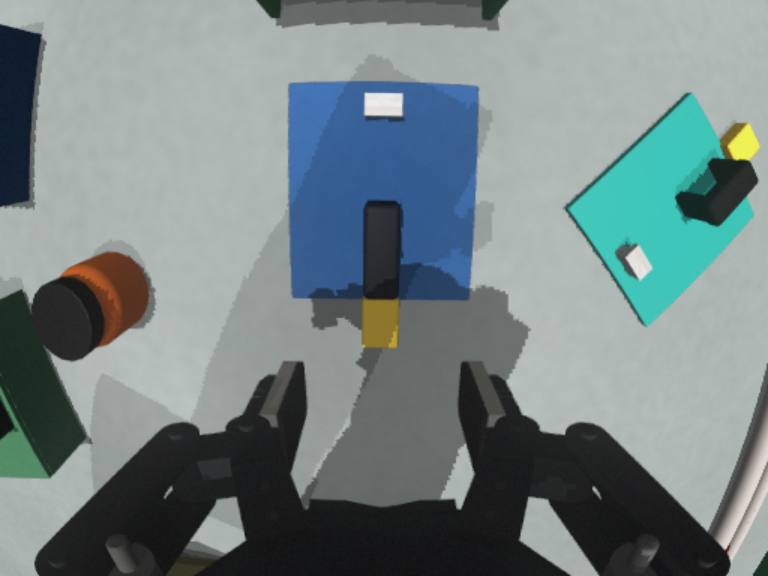

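The wrist view shows the cover flat on the bench: plate corners (289,83), (478,86), (470,299), (292,297), handle bar from (383,203) to (382,297), keeper at (384,105).

```bash
python3 - <<'E'
from h import *
T=np.load("w4.npz")["T"]; c=cam("wrist")
P={}
for n,u,v,z in [("KL",289,83,8),("KR",478,86,8),("TR",470,299,8),("TL",292,297,8),("h1",365,203,50),("h2",401,203,50),("h3",399,297,50),("h4",365,297,50)]:
    P[n]=wat_z(c,T,u/1.5,v/1.5,z/1e3)*1e3; print(n,P[n].round(1))
cen=(P["KL"]+P["KR"]+P["TR"]+P["TL"])/4; d=(P["TL"]+P["TR"]-P["KL"]-P["KR"])/2
print(cen,np.linalg.norm(d),np.degrees(np.arctan2(d[1],d[0])),np.linalg.norm(P["KL"]-P["KR"]))
print((P["h1"]+P["h2"]+P["h3"]+P["h4"])/4)
dd=d/np.linalg.norm(d); print("handle from plate",cen+30*dd)
E
```

```text
KL [ 520.7 -186.     8. ]
KR [ 508.8 -302.1    8. ]
TR [ 371.1 -289.2    8. ]
TL [ 382.9 -171.6    8. ]
h1 [ 444.  -227.7   50. ]
h2 [ 442.3 -246.6   50. ]
h3 [ 390.4 -241.5   50. ]
h4 [ 392.1 -222.6   50. ]
[ 445.87640397 -237.2361734     8.        ] 138.42212233117831 174.35004159263622 116.70828892484371
[ 417.18741124 -234.58956283   50.        ]
handle from plate [ 416.02214591 -234.2826542     8.        ]
```

```bash
python3 -m crank '[{"x":14,"y":-2,"z":0,"ax":0,"ay":0.4,"az":-0.6,"hand":55},{"x":12,"y":-1,"z":-30,"ax":0,"ay":0,"az":0,"hand":55},{"x":0,"y":0,"z":-30,"ax":0,"ay":0,"az":0,"hand":55},{"x":0,"y":0,"z":-25,"ax":0,"ay":0,"az":0,"hand":55},{"x":0,"y":0,"z":0,"ax":0,"ay":0,"az":0,"hand":55}]' 50; echo; python3 - <<'E'
from h import *
s=state(); T=wpose(s);print(np.degrees(np.cross(T[:3,1],[0,0,-1])).round(2))
E
```

```text
t: 6.33
position: [0.4105, -0.2311, 0.0509]
orientation: [0.473, -0.478, 0.526, -0.521]
ft_force: [-1.1, -0.2, -0.5]
gripper_width: 0.647

t 6.33 p [ 410.5 -231.1   50.9] xax [-0.097 -0.995  0.001] yax [-0.01  0.   -1.  ] f [-1.1 -0.2 -0.5] w 0.647
[-0.   -0.56 -0.  ]
```

```bash
python3 -m crank '[{"x":6,"y":-3,"z":-12,"ax":0,"ay":-0.5,"az":0,"hand":55},{"x":1,"y":-1,"z":-12,"ax":0,"ay":0,"az":0,"hand":55},{"x":0,"y":0,"z":0,"ax":0,"ay":0,"az":0,"hand":55}]' 50; echo; python3 - <<'E'
from h import *
s=state(); T=wpose(s);print(np.degrees(np.cross(T[:3,1],[0,0,-1])).round(2))
E
```

```text
t: 6.58
position: [0.4138, -0.233, 0.0243]
orientation: [0.474, -0.476, 0.527, -0.52]
ft_force: [0.2, -0.2, 0.4]
gripper_width: 0.644

t 6.58 p [ 413.8 -233.    24.3] xax [-0.097 -0.995 -0.004] yax [-0.009  0.005 -1.   ] f [ 0.2 -0.2  0.4] w 0.644
[-0.26 -0.51 -0.  ]
```

```bash
python3 -m crank '[{"x":3,"y":-1,"z":0,"ax":-0.2,"ay":-0.5,"az":0,"hand":55},{"x":0,"y":0,"z":0,"ax":0,"ay":0,"az":0,"hand":8},{"x":0,"y":0,"z":0,"ax":0,"ay":0,"az":0,"hand":8},{"x":0,"y":0,"z":0,"ax":0,"ay":0,"az":0,"hand":8},{"x":0,"y":0,"z":0,"ax":0,"ay":0,"az":0,"hand":8},{"x":0,"y":0,"z":0,"ax":0,"ay":0,"az":0,"hand":8},{"x":0,"y":0,"z":0,"ax":0,"ay":0,"az":0,"hand":8}]' 80; echo; python3 - <<'E'
from h import *
s=state(); T=wpose(s);print(np.degrees(np.cross(T[:3,1],[0,0,-1])).round(2))
E
```

```text
t: 7.17
position: [0.4159, -0.2336, 0.027]
orientation: [0.475, -0.475, 0.524, -0.523]
ft_force: [-0.1, 0.1, -4.0]
gripper_width: 0.213

t 7.17 p [ 415.9 -233.6   27. ] xax [-0.097 -0.995 -0.001] yax [-0.     0.001 -1.   ] f [-0.1  0.1 -4. ] w 0.213
[-0.07 -0.01 -0.  ]
```

```bash
python3 -m crank '[{"x":0,"y":0,"z":0,"ax":0,"ay":0,"az":0,"hand":55},{"x":0,"y":0,"z":0,"ax":0,"ay":0,"az":0,"hand":55},{"x":0,"y":0,"z":0,"ax":0,"ay":0,"az":0,"hand":55},{"x":0,"y":0,"z":35,"ax":0,"ay":0,"az":0,"hand":60},{"x":0,"y":0,"z":40,"ax":0,"ay":0,"az":0,"hand":60},{"x":0,"y":0,"z":40,"ax":0,"ay":0,"az":0,"hand":60},{"x":10,"y":20,"z":30,"ax":0,"ay":0,"az":7,"hand":60},{"x":12,"y":27,"z":20,"ax":0,"ay":0,"az":7,"hand":60},{"x":12,"y":27,"z":10,"ax":0,"ay":0,"az":7,"hand":60},{"x":12,"y":27,"z":0,"ax":0,"ay":0,"az":7,"hand":60},{"x":12,"y":27,"z":0,"ax":0,"ay":0,"az":7,"hand":60},{"x":12,"y":27,"z":0,"ax":0,"ay":0,"az":7,"hand":60},{"x":12,"y":27,"z":0,"ax":0,"ay":0,"az":7,"hand":60},{"x":12,"y":27,"z":0,"ax":0,"ay":0,"az":7,"hand":60},{"x":12,"y":27,"z":0,"ax":0,"ay":0,"az":7,"hand":60},{"x":12,"y":27,"z":0,"ax":0,"ay":0,"az":7,"hand":60},{"x":12,"y":27,"z":0,"ax":0,"ay":0,"az":7,"hand":60},{"x":12,"y":22,"z":0,"ax":0,"ay":0,"az":7,"hand":60},{"x":0,"y":0,"z":0,"ax":0,"ay":0,"az":0,"hand":60}]' 80; echo; python3 - <<'E'
from h import *
s=state(); T=wpose(s);print(np.degrees(np.cross(T[:3,1],[0,0,-1])).round(2),np.degrees(np.arctan2(T[1,0],T[0,0])))
c=cam("wrist"); cv2.imwrite("pics/w5.png",cv2.resize(c["pixels"][:,:,::-1],(768,576)))
np.savez("w5.npz",T=T)
E
```

```text
t: 8.75
position: [0.5665, 0.0937, 0.2192]
orientation: [0.708, -0.701, 0.05, -0.064]
ft_force: [0.8, 0.8, 0.0]
gripper_width: 0.702

t 8.75 p [566.5  93.7 219.2] xax [ 0.987 -0.161  0.02 ] yax [ 0.022  0.008 -1.   ] f [0.8 0.8 0. ] w 0.702
[-0.46  1.25  0.  ] -9.248688018604687
```

View pics/w5.png

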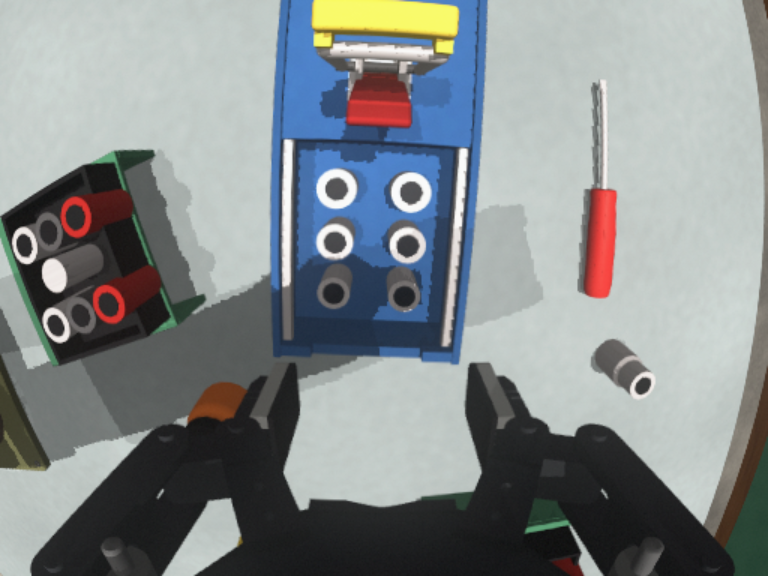

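The wrist view shows the whole open half of the case, the step near row 140, the end wall near row 350, the red lever tip at (379,115) and the grip block at (385,18). I enlarge this.

```bash
python3 - <<'E'
from h import *
c=cam("wrist"); crop(c["pixels"],170,75,335,245,4.5,"pics/w5a.png"); crop(c["pixels"],170,0,335,110,4.8,"pics/w5b.png")
E
python3 -c "
import cv2
im=cv2.imread('pics/w5a.png');print(im.shape)
im=cv2.imread('pics/w5a.png')"
```

```text
(765, 742, 3)
```

View pics/w5a.png

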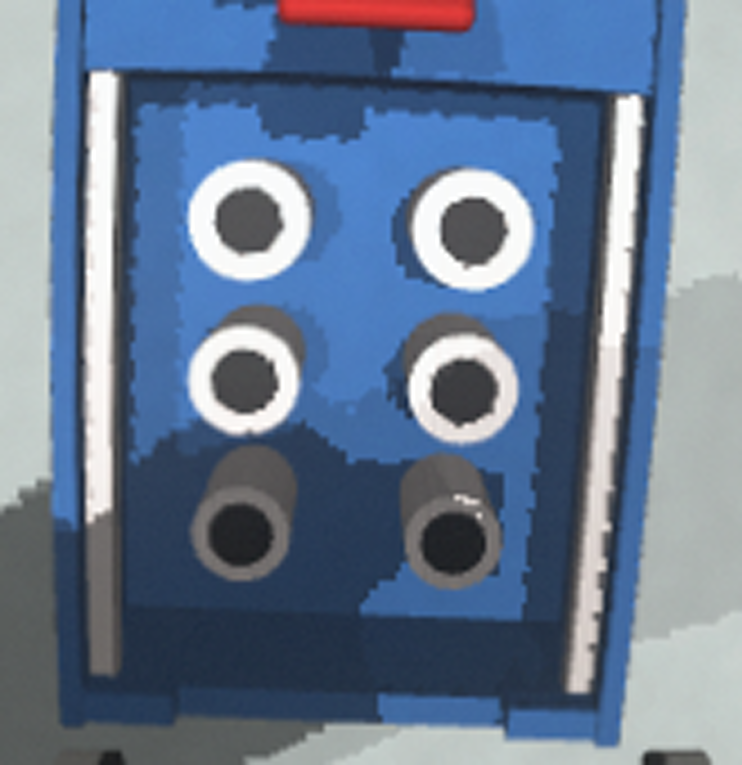

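View pics/w5b.png

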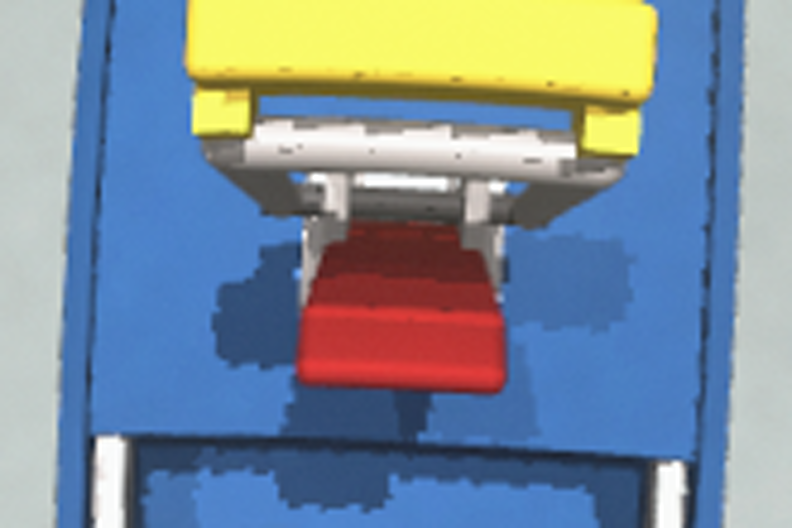

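```bash
cat > case.py <<'E'
from h import *
from scipy.optimize import least_squares
T=np.load("w5.npz")["T"]; c=cam("wrist")
a=lambda u,v:(170+u/4.5,75+v/4.5)
b=lambda u,v:(170+u/4.8,v/4.8)
pts=[(a(88,70),(-4,-62,70)),(a(645,96),(-4,62,70)),(a(62,724),(150,-68,73)),(a(618,745),(150,68,73)),(b(60,435),(-4,-68,73)),(b(728,462),(-4,68,73)),
 (b(108,0),(None,-62,73)),(b(718,0),(None,62,73))]
def w(p,q):
    x,y,t=p; return R.from_euler("z",t).as_matrix()@(np.array(q)/1e3)+[x,y,0]
def f(p,full=False):
    r=[]
    for i,(uv,q) in enumerate(pts):
        qq=list(q)
        if q[0] is None: qq[0]=p[3+i-6]
        r.append(wproj(c,T,w(p[:3],qq))-uv)
    return np.array(r) if full else np.ravel(r)
if __name__=="__main__":
    o=least_squares(f,[.579,.1765,-1.775,-60,-60],loss="soft_l1"); print("case",o.x); print(f(o.x,True).round(1))
    np.save("case.npy",o.x[:3])
    p=o.x[:3]
    print("handle home",(w(p,(96,0,105))*1e3).round(1),"yaw jaw",np.degrees(p[2])+90)
    # lever angle: near edge of lever tip
    for t in np.arange(1.5,2.11,.1):
        for L in (85,97):
            q=(-47-L*np.cos(t),0,84+L*np.sin(t)); print(round(t,2),L,((wproj(c,T,w(p,q))-[170,0])*4.8).round(0),end=" ")
        print()
    for e in np.arange(1.2,2.4,.1):
        t=1.8;pin=np.array([-47-25*np.cos(t-.262),0,84+25*np.sin(t-.262)])
        q=pin+85*np.array([np.cos(e),0,np.sin(e)]); print("bar e",round(e,2),q.round(0),((wproj(c,T,w(p,q))-[170,0])*4.8).round(0))
E
python3 case.py
```

```text
case [   0.58107534    0.17964947   -1.77823815  -97.15434471 -104.09764932]
[[-1.1 -0.2]
 [ 1.7 -0.5]
 [-0.4  1.1]
 [ 0.6  0.9]
 [-0.7 -0.4]
 [ 0.   0. ]
 [ 0.3  0. ]
 [-0.  -0. ]]
handle home [561.3  85.7 105. ] yaw jaw -11.885540769819357
1.5 85 [418.  57.] 1.5 97 [421.  24.] 
1.6 85 [415. 114.] 1.6 97 [418.  92.] 
1.7 85 [412. 174.] 1.7 97 [414. 164.] 
1.8 85 [409. 235.] 1.8 97 [410. 238.] 
1.9 85 [406. 295.] 1.9 97 [407. 311.] 
2.0 85 [403. 354.] 2.0 97 [403. 382.] 
2.1 85 [400. 409.] 2.1 97 [399. 447.] 
bar e 1.2 [-17.   0. 188.] [409. 286.]
bar e 1.3 [-25.   0. 191.] [413. 218.]
bar e 1.4 [-33.   0. 193.] [416. 149.]
bar e 1.5 [-42.   0. 194.] [420.  80.]
bar e 1.6 [-50.   0. 194.] [423.  15.]
bar e 1.7 [-59.   0. 193.] [426. -45.]
bar e 1.8 [-67.   0. 192.] [ 429. -100.]
bar e 1.9 [-75.   0. 189.] [ 431. -147.]
bar e 2.0 [-83.   0. 186.] [ 433. -188.]
bar e 2.1 [-91.   0. 182.] [ 434. -221.]
bar e 2.2 [-98.   0. 178.] [ 435. -247.]
bar e 2.3 [-104.    0.  172.] [ 435. -266.]
```

```bash
python3 -m crank '[{"x":-12,"y":-26,"z":-5,"ax":-0.4,"ay":1.2,"az":-7.1,"hand":60},{"x":-12,"y":-26,"z":-5,"ax":0,"ay":0,"az":-7.1,"hand":60},{"x":-12,"y":-26,"z":-5,"ax":0,"ay":0,"az":-7.1,"hand":60},{"x":-12,"y":-26,"z":-5,"ax":0,"ay":0,"az":-7.1,"hand":60},{"x":-12,"y":-26,"z":-5,"ax":0,"ay":0,"az":-7.1,"hand":60},{"x":-12,"y":-26,"z":-5,"ax":0,"ay":0,"az":-7.1,"hand":60},{"x":-12,"y":-26,"z":-5,"ax":0,"ay":0,"az":-7.1,"hand":60},{"x":-12,"y":-26,"z":-5,"ax":0,"ay":0,"az":-7.1,"hand":60},{"x":-12,"y":-26,"z":-5,"ax":0,"ay":0,"az":-7.1,"hand":60},{"x":-12,"y":-26,"z":-5,"ax":0,"ay":0,"az":-7.1,"hand":60},{"x":-12,"y":-26,"z":-5,"ax":0,"ay":0,"az":-7.1,"hand":60},{"x":-12,"y":-26,"z":-5,"ax":0,"ay":0,"az":-7.1,"hand":60},{"x":0,"y":0,"z":-10,"ax":0,"ay":0,"az":0,"hand":60}]' 80; echo; python3 - <<'E'
from h import *
s=state(); T=wpose(s);print(np.degrees(np.cross(T[:3,1],[0,0,-1])).round(2),np.degrees(np.arctan2(T[1,0],T[0,0])))
E
```

```text
t: 9.98
position: [0.3994, -0.2469, 0.151]
orientation: [-0.467, 0.473, -0.527, 0.53]
ft_force: [0.1, -0.4, -0.9]
gripper_width: 0.704

t 9.98 p [ 399.4 -246.9  151. ] xax [-0.117 -0.993  0.009] yax [-0.004 -0.009 -1.   ] f [ 0.1 -0.4 -0.9] w 0.704
[ 0.5  -0.24  0.  ] -96.72737687944336
```

```bash
python3 -m crank '[{"x":14,"y":10,"z":-25,"ax":0.5,"ay":-0.2,"az":1,"hand":55},{"x":3,"y":3,"z":-30,"ax":0,"ay":0,"az":0,"hand":55},{"x":0,"y":0,"z":-25,"ax":0,"ay":0,"az":0,"hand":55},{"x":0,"y":0,"z":0,"ax":0,"ay":0,"az":0,"hand":55}]' 80; echo; python3 - <<'E'
from h import *
s=state(); T=wpose(s);print(np.degrees(np.cross(T[:3,1],[0,0,-1])).round(2),np.degrees(np.arctan2(T[1,0],T[0,0])))
E
```

```text
t: 10.32
position: [0.41, -0.2403, 0.0703]
orientation: [-0.468, 0.469, -0.528, 0.531]
ft_force: [-1.3, 0.6, -0.9]
gripper_width: 0.639

t 10.32 p [ 410.  -240.3   70.3] xax [-0.121 -0.993  0.003] yax [ 0.002 -0.003 -1.   ] f [-1.3  0.6 -0.9] w 0.639
[0.19 0.09 0.  ] -96.97696353037718
```

```bash
python3 -m crank '[{"x":8,"y":8,"z":0,"ax":0,"ay":0,"az":1.4,"hand":55},{"x":0,"y":0,"z":0,"ax":0,"ay":0,"az":0,"hand":55}]' 80; echo; python3 - <<'E'
from h import *
s=state(); T=wpose(s);print(np.degrees(np.cross(T[:3,1],[0,0,-1])).round(2),np.degrees(np.arctan2(T[1,0],T[0,0])))
c=cam("wrist"); cv2.imwrite("pics/w6.png",cv2.resize(c["pixels"][:,:,::-1],(768,576)))
E
```

```text
t: 10.48
position: [0.4157, -0.2326, 0.0708]
orientation: [-0.474, 0.475, -0.524, 0.525]
ft_force: [0.4, 0.5, 0.3]
gripper_width: 0.644

t 10.48 p [ 415.7 -232.6   70.8] xax [-0.101 -0.995  0.002] yax [-0.001 -0.002 -1.   ] f [0.4 0.5 0.3] w 0.644
[ 0.12 -0.05  0.  ] -95.76955070880842
```

View pics/w6.png

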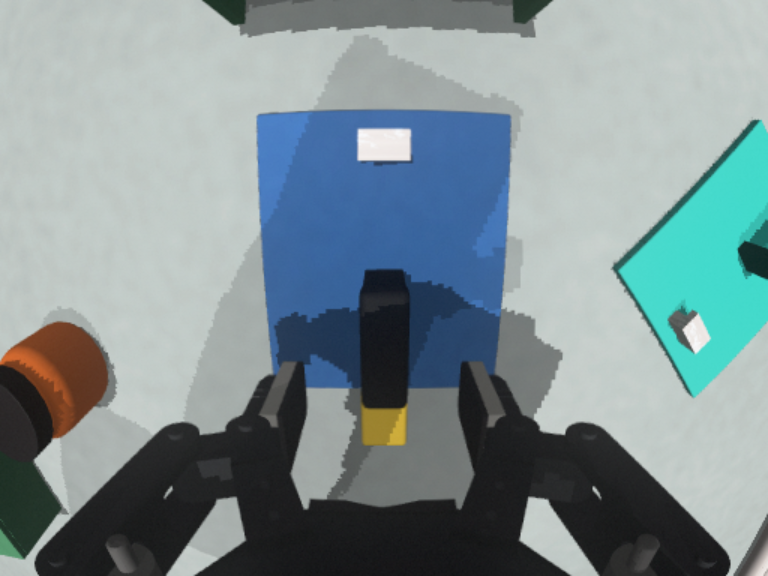

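The handle, at (384,345), is centred between the fingers and aligned with them.

```bash
python3 -m crank '[{"x":0.5,"y":-0.5,"z":-25,"ax":0,"ay":0,"az":0,"hand":55},{"x":0,"y":0,"z":-21,"ax":0,"ay":0,"az":0,"hand":55},{"x":0,"y":0,"z":-2,"ax":0,"ay":0,"az":0,"hand":55},{"x":0,"y":0,"z":0,"ax":0,"ay":0,"az":0,"hand":8},{"x":0,"y":0,"z":0,"ax":0,"ay":0,"az":0,"hand":8},{"x":0,"y":0,"z":0,"ax":0,"ay":0,"az":0,"hand":8},{"x":0,"y":0,"z":0,"ax":0,"ay":0,"az":0,"hand":8},{"x":0,"y":0,"z":0,"ax":0,"ay":0,"az":0,"hand":8},{"x":0,"y":0,"z":0,"ax":0,"ay":0,"az":0,"hand":8}]' 90; echo; python3 - <<'E'
from h import *
s=state(); T=wpose(s);print(np.degrees(np.cross(T[:3,1],[0,0,-1])).round(2),np.degrees(np.arctan2(T[1,0],T[0,0])))
np.save("grasp.npy",T)
E
```

```text
t: 11.28
position: [0.4233, -0.2372, 0.0334]
orientation: [-0.475, 0.473, -0.518, 0.531]
ft_force: [-0.4, 0.0, -5.4]
gripper_width: 0.211

t 11.28 p [ 423.3 -237.2   33.4] xax [-0.1   -0.995  0.011] yax [ 0.015 -0.013 -1.   ] f [-0.4  0.  -5.4] w 0.211
[0.72 0.84 0.  ] -95.76467270739178
```

```bash
python3 - <<'E'
from h import *
s=state(); 
c=cam("wrist"); cv2.imwrite("pics/w7.png",cv2.resize(c["pixels"][:,:,::-1],(768,576)))
c=cam("scene"); crop(c["pixels"],60,150,320,340,3,"pics/s7.png")
E
```

```text
t 11.28 p [ 423.3 -237.2   33.4] xax [-0.1   -0.995  0.011] yax [ 0.015 -0.013 -1.   ] f [-0.4  0.  -5.4] w 0.211
```

View pics/w7.png

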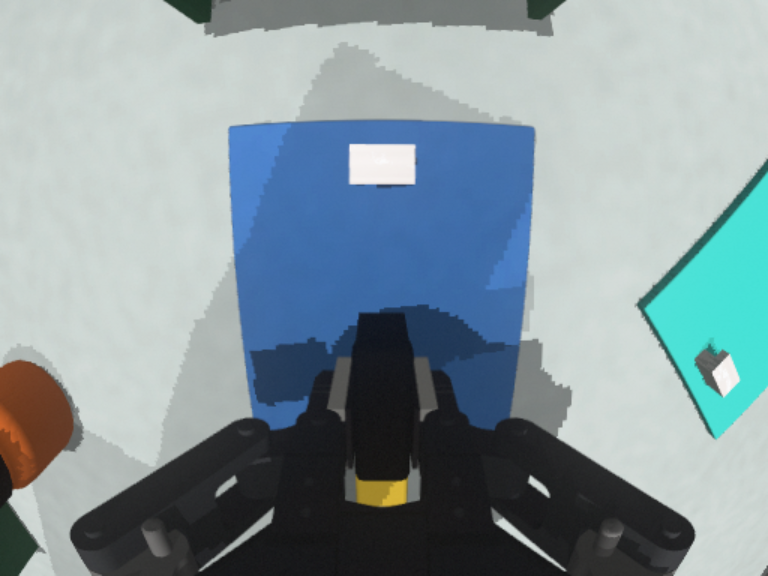

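View pics/s7.png

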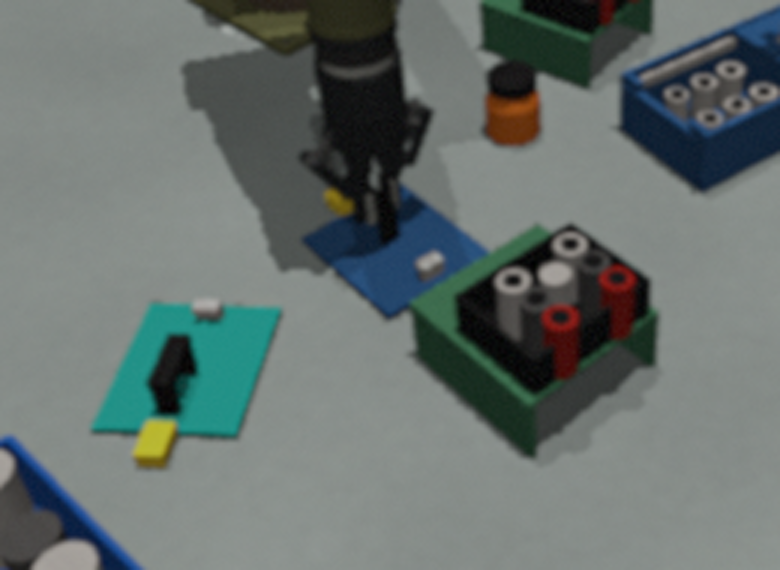

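```bash
cat > fitcov.py <<'E'
from h import *
from scipy.optimize import least_squares
def fit(T,c,pts,free=6):
    # cover pose in world: x,y,z,rotvec
    def Rm(p): return R.from_rotvec([p[4],p[5],0])*R.from_euler("z",p[3]) if free==6 else R.from_euler("z",p[3])
    def f(p): return np.ravel([wproj(c,T,Rm(p).apply(np.array(q)/1e3)+p[:3])-np.array(uv) for uv,q in pts])
    x0=[.45,-.237,.0,np.radians(174.3)]+[0,0]*(free==6)
    o=least_squares(f,x0 if not hasattr(fit,'x0') else fit.x0,loss="soft_l1"); p=o.x
    print("xyz",(p[:3]*1e3).round(1),"yaw",np.degrees(p[3]).round(2),"tilt",np.degrees(p[4:]).round(2),"res",f(p).reshape(-1,2).round(1).tolist())
    M=np.eye(4); M[:3,:3]=Rm(p).as_matrix(); M[:3,3]=p[:3]; return M
E
python3 - <<'E'
from fitcov import *
T=np.load("grasp.npy"); c=cam("wrist")
k=1/1.5
pts=[((229*k,127*k),(-70,-59,8)),((535*k,127*k),(-70,59,8)),((349*k,144*k),(-60,-11,24)),((415*k,144*k),(-60,11,24)),((415*k,184*k),(-46.6,11,24)),((349*k,184*k),(-46.6,-11,24)),((359*k,313*k),(3,-10,50)),((406*k,313*k),(3,10,50)),((252*k,430*k),(70,-59,8)),((514*k,430*k),(70,59,8))]
# image left = world +y = cover -y? cover yaw174: cover y -> world -y => right
for fr in (4,6):
    M=fit(T,c,pts,fr); print("tcp in cover",(np.linalg.inv(M)@T)[:3,3]*1e3)
    print((np.linalg.inv(M)@T)[:3,:3].round(3))
E
```

```text
xyz [ 446.1 -239.9   -8.1] yaw 174.08 tilt [] res [[3.5, -0.7], [-4.8, -0.2], [1.3, -0.1], [-1.3, 0.1], [-1.6, -1.9], [1.4, -2.0], [-4.7, 17.3], [4.7, 17.2], [5.1, 0.6], [-8.2, -0.1]]
tcp in cover [22.92740731 -0.32729886 41.49504916]
[[-0.003 -0.016 -1.   ]
 [ 1.     0.011 -0.003]
 [ 0.011 -1.     0.016]]
xyz [ 445.7 -240.3  -10.2] yaw 174.2 tilt [-0.5   1.86] res [[6.4, 0.1], [-6.4, 0.1], [1.8, -0.5], [-1.8, -0.5], [-1.9, -3.0], [1.9, -3.0], [-4.8, 13.3], [4.2, 13.3], [6.0, 0.3], [-7.3, 0.3]]
tcp in cover [23.98918975 -0.33431433 42.91291104]
[[-0.    -0.047 -0.999]
 [ 1.    -0.001 -0.   ]
 [-0.001 -0.999  0.047]]
```

```bash
python3 - <<'E'
from fitcov import *
T=np.load("grasp.npy"); c=cam("wrist")
k=1/1.5
pts=[((229*k,127*k),(-70,-59,8)),((535*k,127*k),(-70,59,8)),((349*k,144*k),(-60,-11,24)),((415*k,144*k),(-60,11,24)),((415*k,184*k),(-46.6,11,24)),((349*k,184*k),(-46.6,-11,24)),((359*k,313*k),(3,-10,8)),((406*k,313*k),(3,10,8))]
for fr in (4,6):
    M=fit(T,c,pts,fr); print("tcp in cover",(np.linalg.inv(M)@T)[:3,3]*1e3)
    print((np.linalg.inv(M)@T)[:3,:3].round(3))
E
```

```text
xyz [ 445.3 -239.9    2. ] yaw 174.28 tilt [] res [[-1.9, -0.2], [0.7, -0.3], [0.0, 0.7], [0.2, 0.7], [0.0, 0.4], [0.3, 0.5], [-1.6, -2.3], [0.8, -2.5]]
tcp in cover [22.1730409  -0.56556044 31.40572998]
[[ 0.001 -0.016 -1.   ]
 [ 1.     0.011  0.001]
 [ 0.011 -1.     0.016]]
xyz [ 444.5 -240.     4.4] yaw 174.23 tilt [-0.4   3.16] res [[-0.5, 0.8], [0.5, 0.7], [0.1, 0.1], [-0.1, 0.1], [-0.1, -0.3], [0.2, -0.3], [-1.6, -0.4], [1.2, -0.4]]
tcp in cover [22.86597033 -0.37387415 27.86025776]
[[ 0.    -0.07  -0.998]
 [ 1.    -0.001  0.   ]
 [-0.001 -0.998  0.07 ]]
```

The grip ended 7 mm off along the bar and the cover is tilted about 3° in it. I set it down and take it again.

```bash
python3 -m crank '[{"x":0,"y":0,"z":-5,"ax":0,"ay":0,"az":0,"hand":8},{"x":0,"y":0,"z":-2,"ax":0,"ay":0,"az":0,"hand":8}]' 90; python3 -m crank '[{"x":0,"y":0,"z":0,"ax":0,"ay":0,"az":0,"hand":55},{"x":0,"y":0,"z":0,"ax":0,"ay":0,"az":0,"hand":55},{"x":0,"y":0,"z":0,"ax":0,"ay":0,"az":0,"hand":55}]' 90; python3 -m crank '[{"x":-7,"y":4,"z":0,"ax":0.7,"ay":0.8,"az":0,"hand":55},{"x":0,"y":0,"z":0,"ax":0,"ay":0,"az":0,"hand":55}]' 90 ; python3 - <<'E'
from h import *
s=state(); T=wpose(s);print(np.degrees(np.cross(T[:3,1],[0,0,-1])).round(2),np.degrees(np.arctan2(T[1,0],T[0,0])))
np.save("g2.npy",T)
c=cam("wrist"); cv2.imwrite("pics/w8.png",cv2.resize(c["pixels"][:,:,::-1],(768,576)))
E
```

```text
t: 11.65
position: [0.4235, -0.2373, 0.032]
orientation: [-0.475, 0.473, -0.517, 0.532]
ft_force: [-2.7, 1.3, 1.2]
gripper_width: 0.207
t: 11.9
position: [0.4255, -0.2385, 0.0344]
orientation: [-0.476, 0.472, -0.515, 0.534]
ft_force: [-1.0, 0.1, -0.2]
gripper_width: 0.629
t: 12.07
position: [0.4186, -0.2346, 0.0344]
orientation: [-0.475, 0.473, -0.522, 0.527]
ft_force: [-0.9, 0.2, -0.0]
gripper_width: 0.645
t 12.07 p [ 418.6 -234.6   34.4] xax [-0.101 -0.995  0.003] yax [ 0.007 -0.004 -1.   ] f [-0.9  0.2 -0. ] w 0.645
[0.21 0.4  0.  ] -95.76822117228963
```

View pics/w8.png

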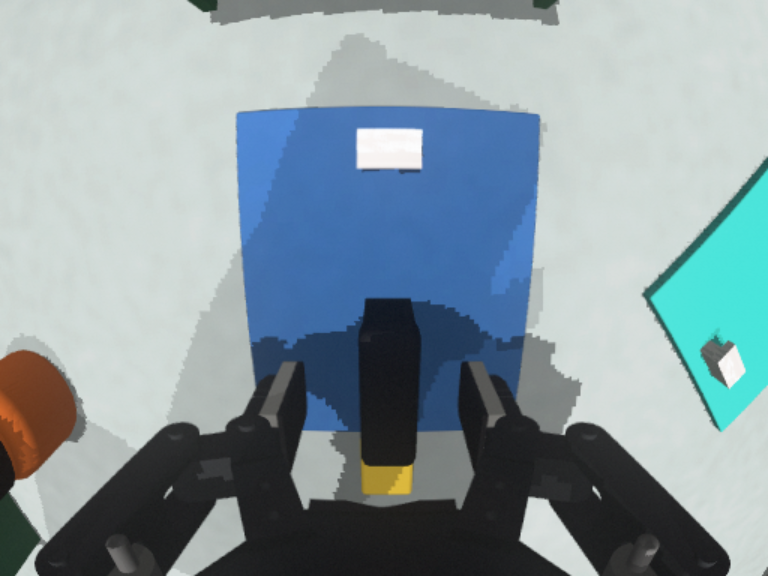

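```bash
python3 - <<'E'
from fitcov import *
T=np.load("g2.npy"); c=cam("wrist")
k=1/1.5
pts=[((236*k,113*k),(-70,-59,8)),((540*k,115*k),(-70,59,8)),((356*k,128*k),(-60,-11,24)),((422*k,128*k),(-60,11,24)),((422*k,168*k),(-46.6,11,24)),((357*k,168*k),(-46.6,-11,24)),((366*k,299*k),(3,-10,8)),((411*k,299*k),(3,10,8)),((359*k,463*k),(57,-10,50)),((416*k,463*k),(57,10,50))]
for fr in (4,6):
    M=fit(T,c,pts,fr); print("tcp in cover",(np.linalg.inv(M)@T)[:3,3]*1e3)
    print("handle",(M@[.03,0,.043,1]))
E
```

```text
xyz [ 445.9 -240.1   -2.8] yaw 173.99 tilt [] res [[0.6, -0.7], [-0.9, -0.5], [0.9, 0.9], [-0.3, 1.2], [-0.6, 0.1], [0.2, -0.2], [-2.1, -5.1], [0.9, -5.1], [1.2, 1.5], [-0.6, 1.4]]
tcp in cover [27.69523843 -2.58877042 37.21626352]
handle [ 0.41607129 -0.23693624  0.04020985  1.        ]
xyz [ 446.  -240.3   -2.9] yaw 174.07 tilt [-0.42 -0.32] res [[0.7, -0.6], [-0.4, -0.8], [0.7, 1.0], [-0.4, 1.3], [-0.7, 0.1], [0.2, -0.1], [-1.9, -5.3], [1.1, -5.2], [1.1, 1.2], [-0.8, 1.2]]
tcp in cover [27.56242788 -2.56206783 37.54500333]
handle [ 0.41591499 -0.23685977  0.03988273  1.        ]
```

```bash
python3 -m crank '[{"x":-2.5,"y":-2,"z":-6,"ax":0.2,"ay":0.4,"az":0,"hand":55},{"x":-1,"y":0,"z":-5,"ax":0,"ay":0,"az":0,"hand":55}]' 90; python3 -m crank '[{"x":0,"y":0,"z":0,"ax":0,"ay":0,"az":0,"hand":55}]' 90
```

```text
t: 12.33
position: [0.4171, -0.2379, 0.0235]
orientation: [-0.475, 0.474, -0.523, 0.526]
ft_force: [-0.2, -0.0, -0.8]
gripper_width: 0.643
t: 12.42
position: [0.4162, -0.2375, 0.0222]
orientation: [-0.474, 0.474, -0.524, 0.525]
ft_force: [0.4, -0.7, 0.2]
gripper_width: 0.645
```

```bash
python3 -m crank '[{"x":0,"y":0,"z":0,"ax":0,"ay":0,"az":0,"hand":55}]' 90
```

```text
t: 12.5
position: [0.4158, -0.2375, 0.0216]
orientation: [-0.474, 0.474, -0.524, 0.525]
ft_force: [-0.7, -1.5, 0.8]
gripper_width: 0.648
```

```bash
python3 -m crank '[{"x":0,"y":0,"z":0,"ax":0,"ay":0,"az":0,"hand":15},{"x":0,"y":0,"z":0,"ax":0,"ay":0,"az":0,"hand":15}]' 60;python3 -m crank '[{"x":0,"y":0,"z":0,"ax":0,"ay":0,"az":0,"hand":15},{"x":0,"y":0,"z":0,"ax":0,"ay":0,"az":0,"hand":15}]' 60;python3 -m crank '[{"x":0,"y":0,"z":0,"ax":0,"ay":0,"az":0,"hand":15}]' 80
```

```text
t: 12.67
position: [0.4154, -0.2373, 0.021]
orientation: [0.474, -0.474, 0.525, -0.524]
ft_force: [-0.5, 0.0, -0.4]
gripper_width: 0.372
t: 12.83
position: [0.4155, -0.2371, 0.0212]
orientation: [0.474, -0.474, 0.525, -0.524]
ft_force: [-0.2, 0.8, 0.6]
gripper_width: 0.226
t: 12.92
position: [0.4155, -0.2371, 0.0212]
orientation: [0.474, -0.474, 0.525, -0.524]
ft_force: [0.3, -0.7, -1.4]
gripper_width: 0.218
```

```bash
python3 -m crank '[{"x":0,"y":0,"z":12,"ax":0,"ay":0,"az":0,"hand":12},{"x":0,"y":0,"z":25,"ax":0,"ay":0,"az":0,"hand":12},{"x":0,"y":0,"z":35,"ax":0,"ay":0,"az":0,"hand":12},{"x":0,"y":0,"z":35,"ax":0,"ay":0,"az":0,"hand":12},{"x":0,"y":0,"z":25,"ax":0,"ay":0,"az":0,"hand":12},{"x":0,"y":0,"z":0,"ax":0,"ay":0,"az":0,"hand":12}]' 90; python3 - <<'E'
from h import *
s=state(); T=wpose(s);print(np.degrees(np.cross(T[:3,1],[0,0,-1])).round(2),np.degrees(np.arctan2(T[1,0],T[0,0])))
np.save("g3.npy",T)
c=cam("wrist"); cv2.imwrite("pics/w9.png",cv2.resize(c["pixels"][:,:,::-1],(768,576)))
c=cam("scene"); crop(c["pixels"],60,110,320,300,3,"pics/s9.png")
E
```

```text
t: 13.42
position: [0.4073, -0.2324, 0.152]
orientation: [0.472, -0.477, 0.531, -0.518]
ft_force: [1.3, -1.2, -4.8]
gripper_width: 0.221
t 13.42 p [ 407.3 -232.4  152. ] xax [-0.1   -0.995 -0.007] yax [-0.017  0.009 -1.   ] f [ 1.3 -1.2 -4.8] w 0.221
[-0.51 -0.95 -0.  ] -95.75295757389486
```

View pics/w9.png

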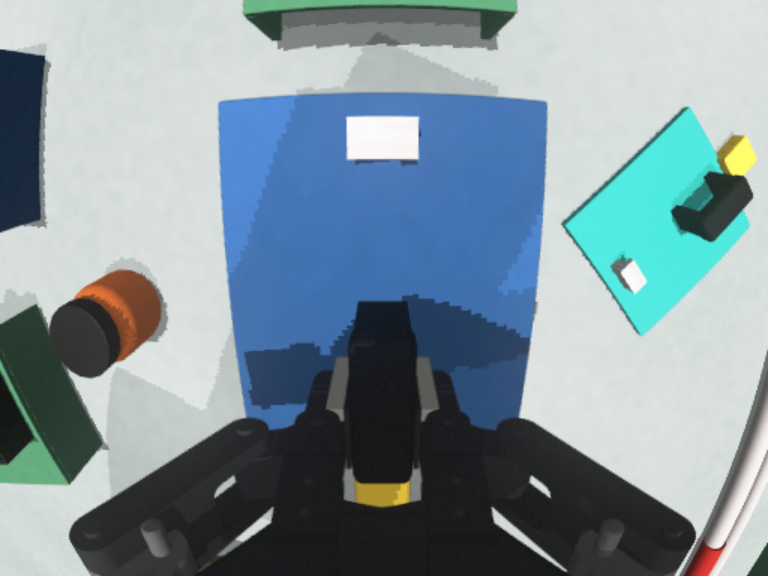

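View pics/s9.png

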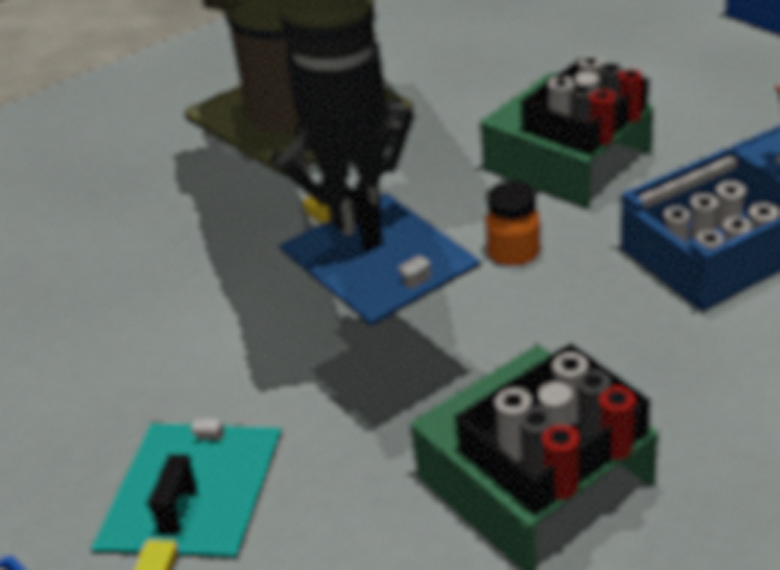

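The cover hangs level from its handle. I fit its pose in the hand.

```bash
python3 - <<'E'
from fitcov import *
T=np.load("g3.npy"); c=cam("wrist")
k=1/1.5
pts=[((219*k,102*k),(-70,-59,8)),((547*k,101*k),(-70,59,8)),((346*k,116*k),(-60,-11,24)),((419*k,116*k),(-60,11,24)),((419*k,160*k),(-46.6,11,24)),((347*k,160*k),(-46.6,-11,24))]
fit.x0=[.437,-.234,.13,3.03]
M=fit(T,c,pts,4); print("tcp in cover",(np.linalg.inv(M)@T)[:3,3]*1e3)
pts+=[((352*k,346*k),(3,-10,50)),((414*k,346*k),(3,10,50)),((350*k,480*k),(57,-10,50)),((412*k,480*k),(57,10,50))]
fit.x0=[.437,-.234,.13,3.03,0,0]
M=fit(T,c,pts,6); G=np.linalg.inv(M)@T; print("tcp in cover",G[:3,3]*1e3); print(G[:3,:3].round(3)); np.save("G.npy",G)
E
```

```text
xyz [ 437.8 -236.2  127.5] yaw 174.41 tilt [] res [[-0.3, -0.5], [0.4, -0.5], [0.7, 1.0], [-0.5, 0.8], [-0.7, -0.3], [0.4, -0.2]]
tcp in cover [30.68825001 -0.81508877 24.52117343]
xyz [ 438.1 -236.1  127.3] yaw 174.22 tilt [-0.28 -1.39] res [[-1.1, -1.2], [1.5, -0.6], [0.5, 1.4], [-0.3, 1.4], [-0.6, 0.5], [0.1, 0.4], [-3.3, -1.8], [1.9, -1.6], [2.1, 0.2], [-0.9, 0.4]]
tcp in cover [30.36441517 -0.51427812 25.48128036]
[[-0.     0.042 -0.999]
 [ 1.    -0.01  -0.001]
 [-0.01  -0.999 -0.042]]
```

```bash
python3 -m crank '[{"x":8,"y":14,"z":8,"ax":0,"ay":0,"az":5,"hand":12},{"x":12,"y":22,"z":5,"ax":0,"ay":-0.5,"az":7,"hand":12},{"x":12,"y":22,"z":5,"ax":0,"ay":0,"az":7,"hand":12},{"x":12,"y":22,"z":5,"ax":0,"ay":0,"az":7,"hand":12},{"x":12,"y":22,"z":5,"ax":0,"ay":0,"az":7,"hand":12},{"x":12,"y":22,"z":0,"ax":0,"ay":0,"az":7,"hand":12},{"x":12,"y":22,"z":0,"ax":0,"ay":0,"az":7,"hand":12},{"x":12,"y":22,"z":0,"ax":0,"ay":0,"az":7,"hand":12},{"x":12,"y":22,"z":0,"ax":0,"ay":0,"az":7,"hand":12},{"x":12,"y":22,"z":0,"ax":0,"ay":0,"az":7,"hand":12},{"x":12,"y":22,"z":0,"ax":0,"ay":0,"az":7,"hand":12},{"x":9,"y":14,"z":0,"ax":0,"ay":0,"az":5,"hand":12},{"x":0,"y":0,"z":0,"ax":0,"ay":0,"az":0,"hand":12}]' 90; cat > st.py <<'E'
from h import *
s=state(); T=wpose(s);print("tiltfix",np.degrees(np.cross(T[:3,1],[0,0,-1])).round(2),"jawyaw",np.degrees(np.arctan2(T[1,0],T[0,0])).round(2))
p=np.load("case.npy"); v=R.from_euler("z",-p[2]).apply(s["position"]-[p[0],p[1],0]); print("tcp in case",(v*1e3).round(1))
E
python3 st.py
```

```text
t: 14.65
position: [0.5224, 0.0331, 0.1379]
orientation: [-0.685, 0.718, -0.103, 0.061]
ft_force: [-0.2, -0.4, -4.5]
gripper_width: 0.217
t 14.65 p [522.4  33.1 137.9] xax [ 0.971 -0.231 -0.054] yax [-0.065 -0.04  -0.997] f [-0.2 -0.4 -4.5] w 0.217
tiltfix [ 2.28 -3.75  0.  ] jawyaw -13.41
tcp in case [155.5 -27.2 137.9]
```

```bash
python3 -m crank '[{"x":14,"y":4,"z":4,"ax":2.3,"ay":-3.7,"az":1.5,"hand":12},{"x":13,"y":4,"z":3,"ax":0,"ay":0,"az":0,"hand":12},{"x":0,"y":0,"z":0,"ax":0,"ay":0,"az":0,"hand":12}]' 90; python3 st.py
```

```text
t: 14.9
position: [0.5431, 0.0424, 0.1346]
orientation: [-0.703, 0.704, -0.078, 0.066]
ft_force: [1.8, -0.5, -4.5]
gripper_width: 0.221
t 14.9 p [543.1  42.4 134.6] xax [ 0.979 -0.202 -0.017] yax [-0.017 -0.001 -1.   ] f [ 1.8 -0.5 -4.5] w 0.221
tiltfix [ 0.05 -0.99  0.  ] jawyaw -11.64
tcp in case [142.1  -8.9 134.6]
```

```bash
python3 -m crank '[{"x":8,"y":-1.7,"z":-8,"ax":0,"ay":-1,"az":-0.2,"hand":12},{"x":2,"y":0,"z":-10,"ax":0,"ay":0,"az":0,"hand":12},{"x":0,"y":0,"z":-6,"ax":0,"ay":0,"az":0,"hand":12},{"x":0,"y":0,"z":0,"ax":0,"ay":0,"az":0,"hand":12}]' 90; python3 st.py
```

```text
t: 15.23
position: [0.5455, 0.0385, 0.1017]
orientation: [-0.701, 0.705, -0.08, 0.068]
ft_force: [-0.4, -0.1, -5.0]
gripper_width: 0.22
t 15.23 p [545.5  38.5 101.7] xax [ 0.978 -0.209 -0.015] yax [-0.017 -0.003 -1.   ] f [-0.4 -0.1 -5. ] w 0.22
tiltfix [ 0.19 -0.95  0.  ] jawyaw -12.05
tcp in case [145.4  -5.8 101.7]
```

```bash
python3 -m crank '[{"x":7,"y":2,"z":1,"ax":0,"ay":-1,"az":0.2,"hand":12},{"x":3,"y":8,"z":0,"ax":0,"ay":0,"az":0,"hand":12},{"x":2.5,"y":11,"z":0,"ax":0,"ay":0,"az":0,"hand":12},{"x":0,"y":0,"z":0,"ax":0,"ay":0,"az":0,"hand":12}]' 90; python3 st.py
```

```text
t: 15.57
position: [0.5561, 0.0604, 0.1008]
orientation: [-0.702, 0.704, -0.075, 0.073]
ft_force: [-0.2, 0.6, -4.3]
gripper_width: 0.218
t 15.57 p [556.1  60.4 100.8] xax [ 0.978 -0.208 -0.003] yax [-0.004 -0.003 -1.   ] f [-0.2  0.6 -4.3] w 0.218
tiltfix [ 0.17 -0.21  0.  ] jawyaw -11.98
tcp in case [1.218e+02 1.000e-01 1.008e+02]
```

```bash
python3 -m crank '[{"x":2.2,"y":11,"z":0,"ax":0.2,"ay":-0.2,"az":0,"hand":12},{"x":2,"y":11,"z":0,"ax":0,"ay":0,"az":0,"hand":12},{"x":0,"y":0,"z":0,"ax":0,"ay":0,"az":0,"hand":12}]' 90; python3 st.py; python3 - <<'E'
from h import *
c=cam("wrist"); cv2.imwrite("pics/w10.png",cv2.resize(c["pixels"][:,:,::-1],(768,576)))
c=cam("scene"); crop(c["pixels"],200,90,400,240,3.8,"pics/s10.png")
E
```

```text
t: 15.82
position: [0.5619, 0.0861, 0.1021]
orientation: [0.704, -0.703, 0.072, -0.074]
ft_force: [0.9, -0.9, -4.9]
gripper_width: 0.222
t 15.82 p [561.9  86.1 102.1] xax [ 0.978 -0.206  0.002] yax [ 0.003  0.002 -1.   ] f [ 0.9 -0.9 -4.9] w 0.222
tiltfix [-0.1   0.16  0.  ] jawyaw -11.91
tcp in case [ 95.5   0.5 102.1]
```

View pics/w10.png

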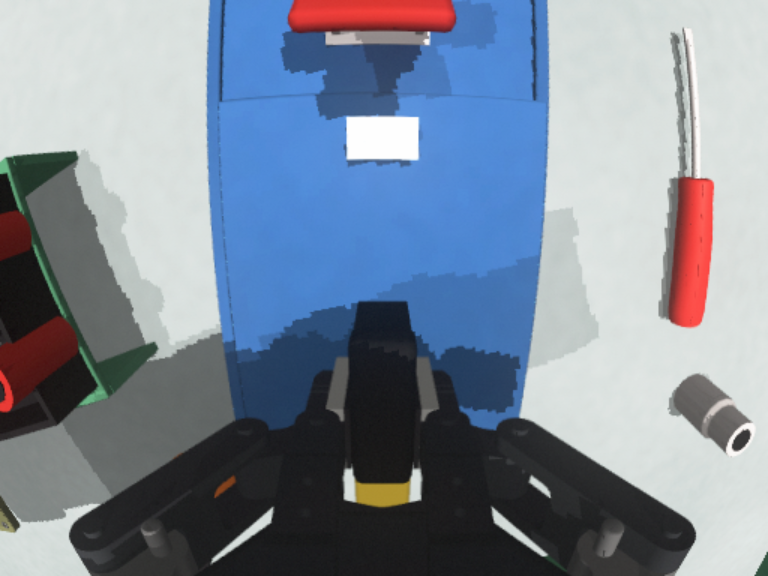

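View pics/s10.png

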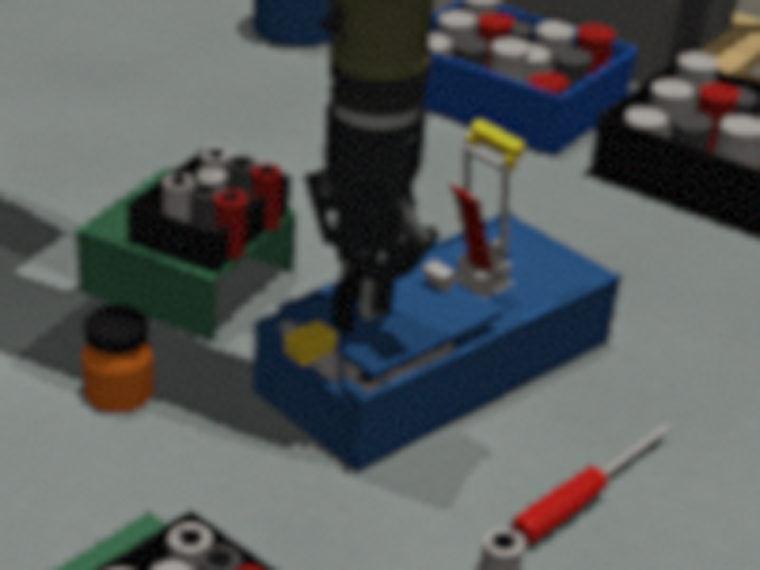

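The wrist view shows the plate edge just at the step (row 101). The plate's centre is at column 383 and the deck's at 378, so I shift about 1.5 mm in case −y and 2.5 mm in case +x.

```bash
python3 -m crank '[{"x":-2,"y":-2.1,"z":-3,"ax":-0.1,"ay":0.1,"az":0,"hand":12},{"x":0,"y":0,"z":0,"ax":0,"ay":0,"az":0,"hand":12}]' 90; python3 st.py
```

```text
t: 16.08
position: [0.5589, 0.0821, 0.099]
orientation: [-0.702, 0.704, -0.073, 0.073]
ft_force: [-0.2, 0.2, -5.2]
gripper_width: 0.213
t 16.08 p [558.9  82.1  99. ] xax [ 0.978 -0.206  0.001] yax [ 0.    -0.003 -1.   ] f [-0.2  0.2 -5.2] w 0.213
tiltfix [0.18 0.   0.  ] jawyaw -11.91
tcp in case [100.1  -1.6  99. ]
```

```bash
python3 -m crank '[{"x":0.7,"y":1.4,"z":-5,"ax":0.2,"ay":0,"az":0,"hand":12},{"x":0,"y":0,"z":-3,"ax":0,"ay":0,"az":0,"hand":12}]' 90; python3 st.py
```

```text
t: 16.25
position: [0.5598, 0.0829, 0.0909]
orientation: [0.704, -0.703, 0.073, -0.074]
ft_force: [-0.6, 0.4, -4.5]
gripper_width: 0.219
t 16.25 p [559.8  82.9  90.9] xax [ 0.978 -0.207  0.001] yax [ 0.001  0.001 -1.   ] f [-0.6  0.4 -4.5] w 0.219
tiltfix [-0.04  0.05  0.  ] jawyaw -11.96
tcp in case [99.  -0.9 90.9]
```

```bash
python3 -m crank '[{"x":0.2,"y":0.8,"z":-3.5,"ax":0,"ay":0,"az":0,"hand":12},{"x":0,"y":0,"z":-2,"ax":0,"ay":0,"az":0,"hand":12},{"x":0,"y":0,"z":-1,"ax":0,"ay":0,"az":0,"hand":12}]' 90; python3 st.py; python3 - <<'E'
from h import *
c=cam("wrist"); cv2.imwrite("pics/w11.png",cv2.resize(c["pixels"][:,:,::-1],(768,576)))
E
```

```text
t: 16.5
position: [0.5594, 0.0829, 0.0832]
orientation: [0.703, -0.703, 0.074, -0.074]
ft_force: [-3.1, -0.5, 10.0]
gripper_width: 0.216
t 16.5 p [559.4  82.9  83.2] xax [ 0.978 -0.209 -0.001] yax [-0.001  0.    -1.   ] f [-3.1 -0.5 10. ] w 0.216
tiltfix [-0.02 -0.03 -0.  ] jawyaw -12.04
tcp in case [99.1 -1.3 83.2]
```

View pics/w11.png

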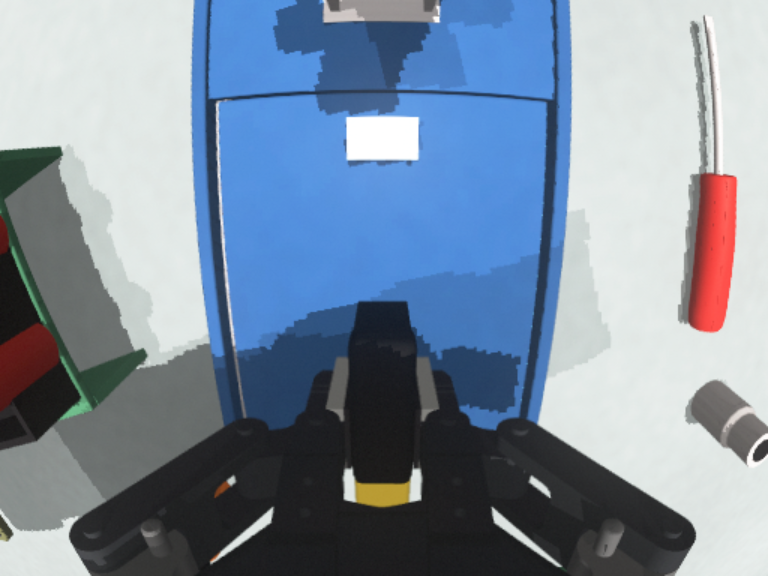

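The cover lies between the walls with a gap of about 2 mm at the step (rows 93–101). I slide it against the step and release.

```bash
python3 -m crank '[{"x":0.5,"y":2.5,"z":0.3,"ax":0,"ay":0,"az":0,"hand":12},{"x":0.3,"y":1.5,"z":0,"ax":0,"ay":0,"az":0,"hand":12}]' 90; python3 st.py;  python3 -m crank '[{"x":0,"y":0,"z":0,"ax":0,"ay":0,"az":0,"hand":50},{"x":0,"y":0,"z":0,"ax":0,"ay":0,"az":0,"hand":50},{"x":0,"y":0,"z":0,"ax":0,"ay":0,"az":0,"hand":50}]' 90; python3 - <<'E'
from h import *
c=cam("wrist"); cv2.imwrite("pics/w12.png",cv2.resize(c["pixels"][:,:,::-1],(768,576)))
E
```

```text
t: 16.72
position: [0.5594, 0.084, 0.0835]
orientation: [-0.701, 0.705, -0.075, 0.075]
ft_force: [-0.5, -5.7, -1.6]
gripper_width: 0.218
t 16.72 p [559.4  84.   83.5] xax [ 0.978 -0.211 -0.   ] yax [-0.002 -0.006 -1.   ] f [-0.5 -5.7 -1.6] w 0.218
tiltfix [ 0.35 -0.1   0.  ] jawyaw -12.17
tcp in case [98.1 -1.5 83.5]
t: 16.97
position: [0.5618, 0.0847, 0.0853]
orientation: [-0.702, 0.705, -0.074, 0.076]
ft_force: [-0.3, -0.7, 0.3]
gripper_width: 0.582
```

View pics/w12.png

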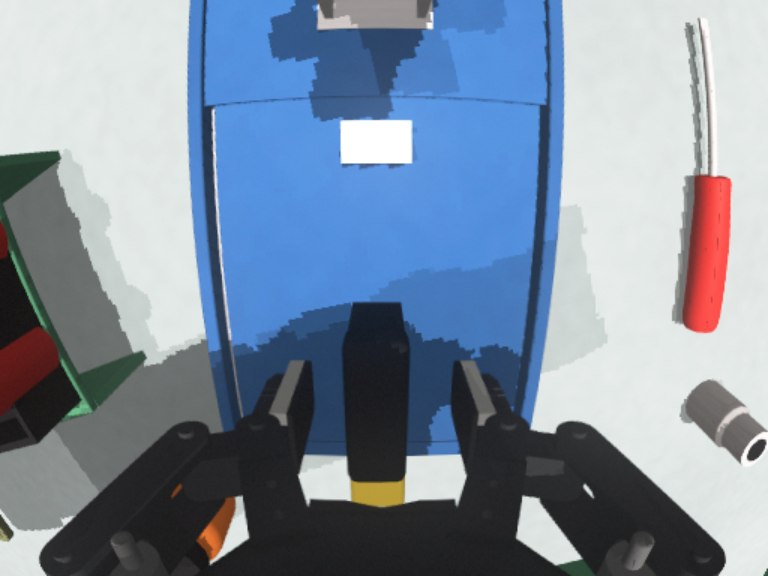

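The cover is home: the step gap is closed at row 100 and both side walls show. Next I compute the latch geometry.

```bash
cat > latch.py <<'E'
from case import *
p=np.load("case.npy")
def pin(t): return np.array([-47-25*np.cos(t-.262),0,84+25*np.sin(t-.262)])
def lp(t,e,a,y,h): return pin(t)+a*np.array([np.cos(e),0,np.sin(e)])+h*np.array([-np.sin(e),0,np.cos(e)])+[0,y,0]
def lev(t,r,y,h=6): return np.array([-47-r*np.cos(t)+h*np.sin(t),y,84+r*np.sin(t)+h*np.cos(t)])
E
python3 - <<'E'
from latch import *
b=lambda u,v:np.array((170+u/4.8,v/4.8))
# lever end near edge: end face lower/upper; yellow block edges: lower-front edge (188,80)-(655,105)
obs=[("lev",b(300,383),-14),("lev",b(505,390),14),("blk",b(188,80),-25),("blk",b(652,103),25)]
def f(q):
    t,e=q; r=[]
    for k,uv,y in obs:
        if k=="lev": P=lev(t,97,y,6)
        else: P=lp(t,e,85+18,y,5)   # top front corner of block
        r.append(wproj(c,T,w(p,P))-uv)
    return np.array(r)
o=least_squares(lambda q:f(q).ravel(),[2,1.4]); print(o.x,f(o.x).round(1))
t,e=o.x
for n,P in [("bar",lp(t,e,85,0,0)),("blk",lp(t,e,96,0,11)),("levtip",lev(t,97,0,6)),("pin",pin(t))]:
    print(n,P.round(1),(w(p,P)*1e3).round(1), ((wproj(c,T,w(p,P))-[170,0])*4.8).round(0))
E
```

```text
[1.94313182 1.44079208] [[-1.  -0.2]
 [ 0.9  0.3]
 [-1.1 -0.1]
 [ 1.6  0.1]]
bar [-33.2   0.  193.1] [587.9 212.2 193.1] [416. 149.]
blk [-42.7   0.  205.5] [589.9 221.4 205.5] [423.  43.]
levtip [ -6.1   0.  172.2] [582.3 185.6 172.2] [403. 386.]
pin [-44.2   0.  108.8] [590.2 222.9 108.8] [406. 207.]
```

```bash
python3 -m crank '[{"x":0,"y":0,"z":20,"ax":0.3,"ay":0,"az":0,"hand":60},{"x":0,"y":0,"z":35,"ax":0,"ay":0,"az":0,"hand":70},{"x":0,"y":0,"z":38,"ax":0,"ay":0,"az":0,"hand":80},{"x":0,"y":0,"z":38,"ax":0,"ay":0,"az":0,"hand":80},{"x":0,"y":0,"z":38,"ax":0,"ay":0,"az":0,"hand":80},{"x":0,"y":0,"z":25,"ax":0,"ay":0,"az":0,"hand":80},{"x":0,"y":0,"z":0,"ax":0,"ay":0,"az":0,"hand":80}]' 60; python3 st.py; python3 - <<'E'
from h import *
s=robot.read_state(); np.savez("w13.npz",T=wpose(s))
c=cam("wrist"); cv2.imwrite("pics/w13.png",cv2.resize(c["pixels"][:,:,::-1],(768,576)))
E
```

```text
t: 17.65
position: [0.5577, 0.0855, 0.2871]
orientation: [0.704, -0.702, 0.075, -0.074]
ft_force: [0.6, 0.3, -0.6]
gripper_width: 0.937
t 17.65 p [557.7  85.5 287.1] xax [ 0.978 -0.209 -0.001] yax [-0.     0.002 -1.   ] f [ 0.6  0.3 -0.6] w 0.937
tiltfix [-0.14 -0.   -0.  ] jawyaw -12.09
tcp in case [ 96.9  -3.5 287.1]
```

View pics/w13.png

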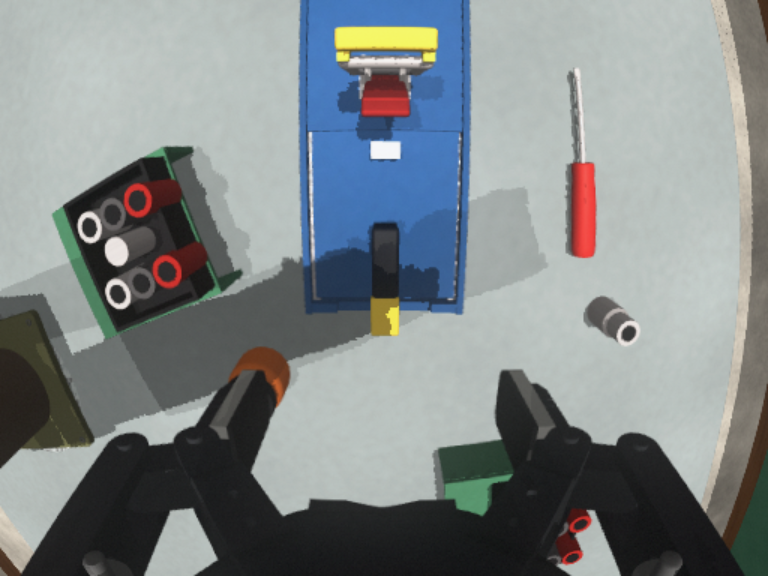

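The cover lies flush and square in the case, with the keeper at (385,150) next to the latch. I check the predicted grip block against this view.

```bash
python3 - <<'E'
from latch import *
T=np.load("w13.npz")["T"]
crop(c["pixels"],190,0,320,110,6,"pics/w13a.png")
t,e=1.943,1.441
for n,P in [("blkL",lp(t,e,103,-25,5)),("blkR",lp(t,e,103,25,5)),("levL",lev(t,97,-14)),("levR",lev(t,97,14)),("barL",lp(t,e,85,-25,0)),("barR",lp(t,e,85,25,0)),("blkBackL",lp(t,e,103,-25,17)),("blkbackR",lp(t,e,103,25,17))]:
    print(n,((wproj(c,T,w(p,P))-[190,0])*6).round(0))
E
```

```text
blkL [202. 185.]
blkR [619. 185.]
levL [309. 449.]
levR [507. 448.]
barL [216. 237.]
barR [601. 237.]
blkBackL [201.  91.]
blkbackR [619.  92.]
```

View pics/w13a.png

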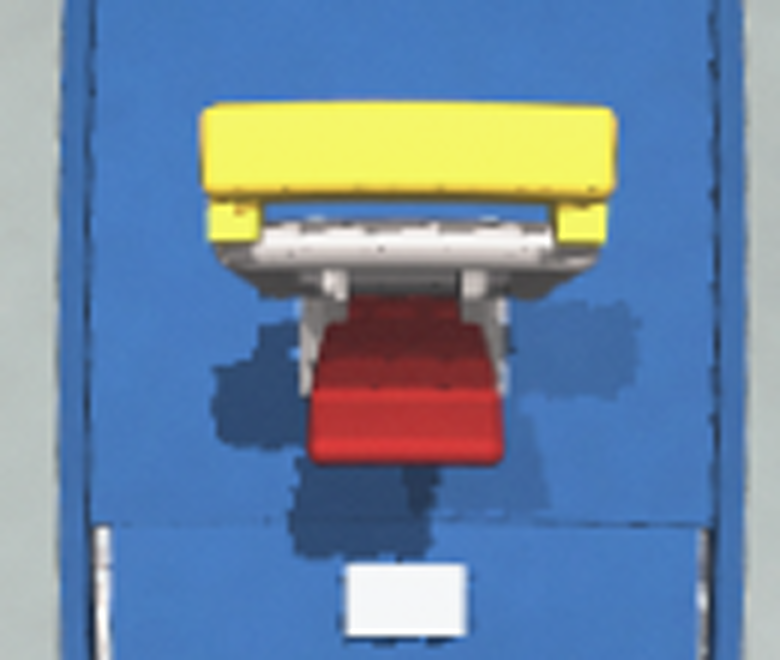

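```bash
python3 -c "
import numpy as np
p=np.load('case.npy'); p[0]-=.00027; p[1]-=.00127; np.save('case.npy',p); print(p)"
python3 -m crank '[{"x":8,"y":33,"z":-10,"ax":0,"ay":0,"az":0.2,"hand":80},{"x":8,"y":34,"z":-10,"ax":0,"ay":0,"az":0,"hand":80},{"x":8,"y":34,"z":-10,"ax":0,"ay":0,"az":0,"hand":80},{"x":7,"y":30,"z":-10,"ax":0,"ay":0,"az":0,"hand":80},{"x":0,"y":0,"z":0,"ax":0,"ay":0,"az":0,"hand":80}]' 40; python3 st.py
```

```text
[ 0.58080534  0.17837947 -1.77823815]
t: 18.17
position: [0.5852, 0.2183, 0.2344]
orientation: [-0.702, 0.704, -0.08, 0.071]
ft_force: [1.3, -0.5, -0.1]
gripper_width: 0.937
t 18.17 p [585.2 218.3 234.4] xax [ 0.977 -0.212 -0.012] yax [-0.013 -0.001 -1.   ] f [ 1.3 -0.5 -0.1] w 0.937
tiltfix [ 0.08 -0.75  0.  ] jawyaw -12.26
tcp in case [-39.9  -3.9 234.4]
```

```bash
python3 -m crank '[{"x":4.4,"y":1.9,"z":-6,"ax":0,"ay":-0.7,"az":0.3,"hand":80},{"x":0,"y":0,"z":-16,"ax":0,"ay":0,"az":0,"hand":80},{"x":0,"y":0,"z":-16,"ax":0,"ay":0,"az":0,"hand":80},{"x":0,"y":0,"z":0,"ax":0,"ay":0,"az":0,"hand":80}]' 40; python3 st.py; python3 - <<'E'
from h import *
c=cam("wrist"); cv2.imwrite("pics/w14.png",cv2.resize(c["pixels"][:,:,::-1],(768,576)))
E
```

```text
t: 18.5
position: [0.5852, 0.2213, 0.1859]
orientation: [-0.701, 0.706, -0.076, 0.067]
ft_force: [-0.7, -0.4, -0.9]
gripper_width: 0.936
t 18.5 p [585.2 221.3 185.9] xax [ 0.979 -0.202 -0.012] yax [-0.013 -0.007 -1.   ] f [-0.7 -0.4 -0.9] w 0.936
tiltfix [ 0.38 -0.76  0.  ] jawyaw -11.64
tcp in case [-42.9  -4.5 185.9]
```

View pics/w14.png

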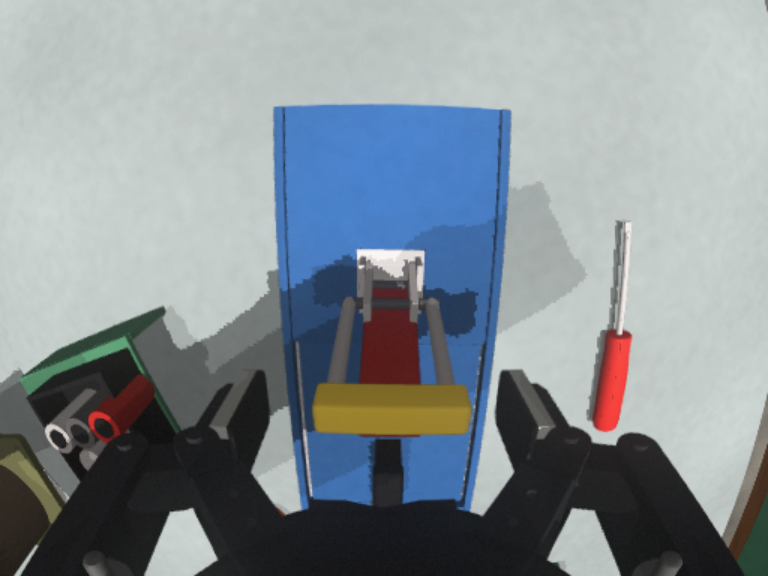

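The block at (391,408) lies between the pads. I correct 4 mm sideways and close.

```bash
python3 -m crank '[{"x":4.4,"y":-0.9,"z":3,"ax":0.3,"ay":-0.7,"az":-0.2,"hand":80},{"x":1,"y":0,"z":0,"ax":0,"ay":0,"az":0,"hand":80}]' 40; python3 st.py; python3 -m crank '[{"x":0,"y":0,"z":0,"ax":0,"ay":0,"az":0,"hand":40},{"x":0,"y":0,"z":0,"ax":0,"ay":0,"az":0,"hand":40},{"x":0,"y":0,"z":0,"ax":0,"ay":0,"az":0,"hand":40},{"x":0,"y":0,"z":0,"ax":0,"ay":0,"az":0,"hand":40}]' 25; python3 st.py
```

```text
t: 18.72
position: [0.5902, 0.2194, 0.1895]
orientation: [-0.703, 0.704, -0.074, 0.072]
ft_force: [0.2, -0.3, 1.0]
gripper_width: 0.935
t 18.72 p [590.2 219.4 189.5] xax [ 0.979 -0.206 -0.002] yax [-0.002 -0.002 -1.   ] f [ 0.2 -0.3  1. ] w 0.935
tiltfix [ 0.11 -0.13  0.  ] jawyaw -11.88
tcp in case [-42.1   0.8 189.5]
t: 19.05
position: [0.5904, 0.219, 0.1928]
orientation: [0.703, -0.703, 0.074, -0.073]
ft_force: [-0.8, -0.0, -3.9]
gripper_width: 0.58
t 19.05 p [590.4 219.  192.8] xax [ 0.978 -0.207 -0.001] yax [-0.001  0.    -1.   ] f [-0.8 -0.  -3.9] w 0.58
tiltfix [-0.03 -0.03 -0.  ] jawyaw -11.96
tcp in case [-41.7   1.  192.8]
```

```bash
python3 -m crank '[{"x":-2,"y":-9.7,"z":-0.6,"ax":0,"ay":0,"az":0,"hand":40},{"x":-2,"y":-9.6,"z":-1.8,"ax":0,"ay":0,"az":0,"hand":40},{"x":-1.9,"y":-9,"z":-2.6,"ax":0,"ay":0,"az":0,"hand":40},{"x":-1.9,"y":-9,"z":-3.4,"ax":0,"ay":0,"az":0,"hand":40},{"x":0,"y":0,"z":0,"ax":0,"ay":0,"az":0,"hand":40}]' 25; python3 st.py; python3 - <<'E'
from h import *
c=cam("wrist"); cv2.imwrite("pics/w15.png",cv2.resize(c["pixels"][:,:,::-1],(768,576)))
c=cam("scene"); crop(c["pixels"],200,90,400,240,3.8,"pics/s15.png")
E
```

```text
t: 19.47
position: [0.5808, 0.1808, 0.1847]
orientation: [0.706, -0.701, 0.073, -0.072]
ft_force: [-1.7, 2.5, -0.9]
gripper_width: 0.579
t 19.47 p [580.8 180.8 184.7] xax [ 0.979 -0.205 -0.002] yax [-0.001  0.006 -1.   ] f [-1.7  2.5 -0.9] w 0.579
tiltfix [-0.37 -0.05 -0.  ] jawyaw -11.84
tcp in case [ -2.3  -0.5 184.7]
```

View pics/w15.png

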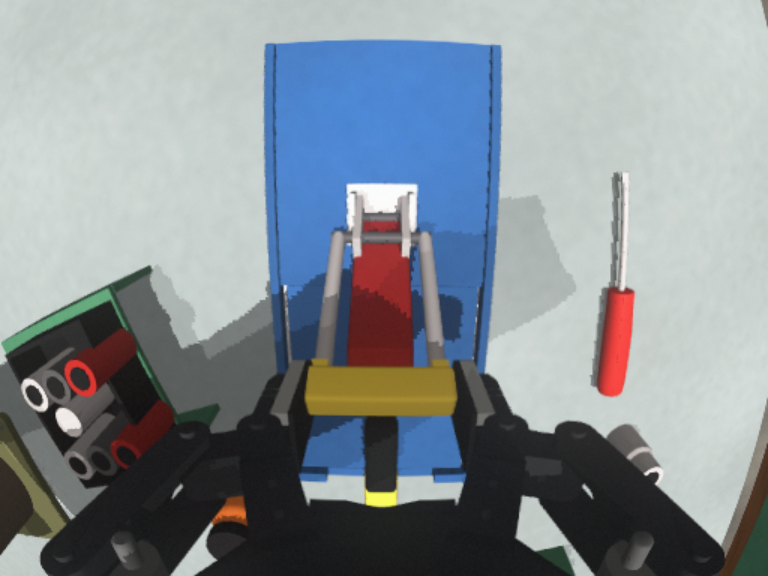

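View pics/s15.png

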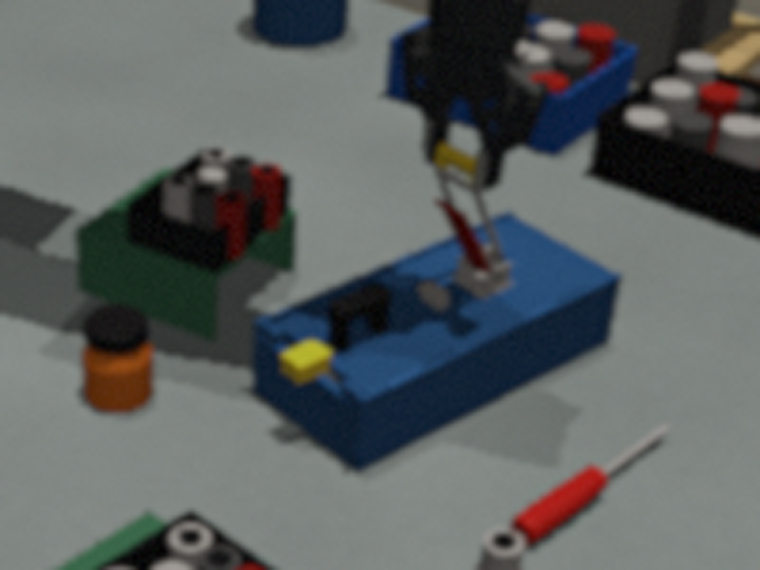

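The loop is swinging down with its block held at (383,390), and the lever is still up. I continue the arc.

```bash
python3 -m crank '[{"x":-1.7,"y":-8.2,"z":-4.4,"ax":-0.3,"ay":0,"az":0,"hand":40},{"x":-1.7,"y":-8.2,"z":-5.2,"ax":0,"ay":0,"az":0,"hand":40},{"x":-1.5,"y":-7.1,"z":-6,"ax":0,"ay":0,"az":0,"hand":40},{"x":-1.5,"y":-7.1,"z":-6.8,"ax":0,"ay":0,"az":0,"hand":40},{"x":-1.2,"y":-5.7,"z":-7.4,"ax":0,"ay":0,"az":0,"hand":40},{"x":-1.2,"y":-5.7,"z":-7.8,"ax":0,"ay":0,"az":0,"hand":40}]' 25; python3 st.py
```

```text
t: 20.07
position: [0.5714, 0.1358, 0.1474]
orientation: [-0.703, 0.704, -0.072, 0.073]
ft_force: [-2.4, 1.4, 1.6]
gripper_width: 0.576
t 20.07 p [571.4 135.8 147.4] xax [ 0.979 -0.204  0.002] yax [ 0.001 -0.001 -1.   ] f [-2.4  1.4  1.6] w 0.576
tiltfix [0.04 0.08 0.  ] jawyaw -11.75
tcp in case [ 43.6  -0.4 147.4]
```

```bash
python3 -m crank '[{"x":-0.8,"y":-3.6,"z":-9,"ax":0,"ay":0,"az":0,"hand":40},{"x":-0.7,"y":-3.2,"z":-9.5,"ax":0,"ay":0,"az":0,"hand":40},{"x":-0.5,"y":-2.5,"z":-10,"ax":0,"ay":0,"az":0,"hand":40},{"x":-0.4,"y":-1.7,"z":-10,"ax":0,"ay":0,"az":0,"hand":40}]' 25; python3 st.py; python3 - <<'E'
from h import *
c=cam("scene"); crop(c["pixels"],200,90,400,240,3.8,"pics/s16.png")
E
```

```text
t: 20.4
position: [0.5675, 0.1193, 0.1043]
orientation: [-0.701, 0.705, -0.073, 0.074]
ft_force: [-1.5, 0.9, 1.7]
gripper_width: 0.576
t 20.4 p [567.5 119.3 104.3] xax [ 0.978 -0.207  0.001] yax [-0.    -0.006 -1.   ] f [-1.5  0.9  1.7] w 0.576
tiltfix [ 0.36 -0.    0.  ] jawyaw -11.93
tcp in case [ 60.6  -0.8 104.3]
```

View pics/s16.png

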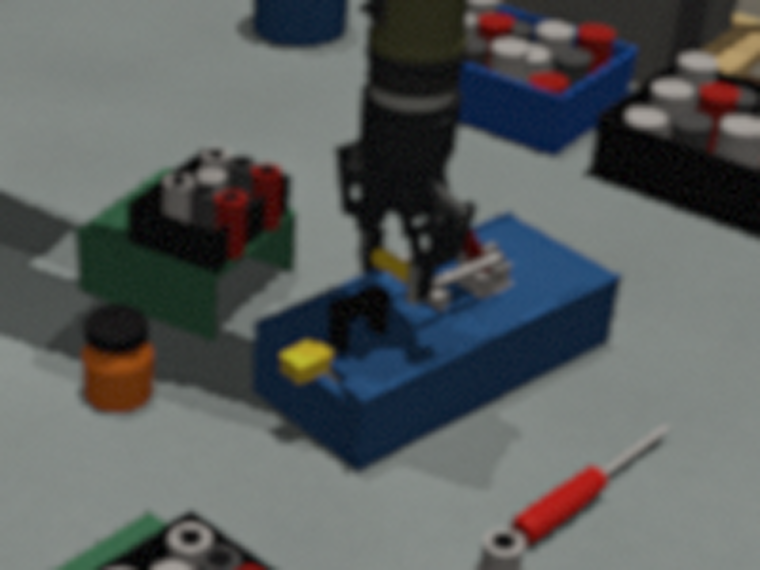

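```bash
python3 -m crank '[{"x":0.4,"y":2,"z":-3,"ax":0.3,"ay":0,"az":0,"hand":40},{"x":0,"y":0,"z":0,"ax":0,"ay":0,"az":0,"hand":70},{"x":0,"y":0,"z":0,"ax":0,"ay":0,"az":0,"hand":75},{"x":0,"y":0,"z":0,"ax":0,"ay":0,"az":0,"hand":75},{"x":0,"y":0,"z":20,"ax":0,"ay":0,"az":0,"hand":75},{"x":-1,"y":-5,"z":35,"ax":0,"ay":0,"az":0,"hand":75},{"x":-1,"y":-5,"z":35,"ax":0,"ay":0,"az":0,"hand":75},{"x":0,"y":0,"z":20,"ax":0,"ay":0,"az":0,"hand":75},{"x":0,"y":0,"z":0,"ax":0,"ay":0,"az":0,"hand":75}]' 25; python3 st.py; python3 - <<'E'
from h import *
s=robot.read_state(); np.savez("w17.npz",T=wpose(s))
c=cam("wrist"); cv2.imwrite("pics/w17.png",cv2.resize(c["pixels"][:,:,::-1],(768,576)))
c=cam("scene"); crop(c["pixels"],200,90,400,240,3.8,"pics/s17.png")
E
```

```text
t: 21.2
position: [0.5666, 0.1098, 0.2101]
orientation: [-0.702, 0.705, -0.074, 0.073]
ft_force: [0.3, -0.3, 0.2]
gripper_width: 0.879
t 21.2 p [566.6 109.8 210.1] xax [ 0.978 -0.206  0.   ] yax [-0.001 -0.005 -1.   ] f [ 0.3 -0.3  0.2] w 0.879
tiltfix [ 0.28 -0.06  0.  ] jawyaw -11.91
tcp in case [7.000e+01 2.000e-01 2.101e+02]
```

View pics/w17.png

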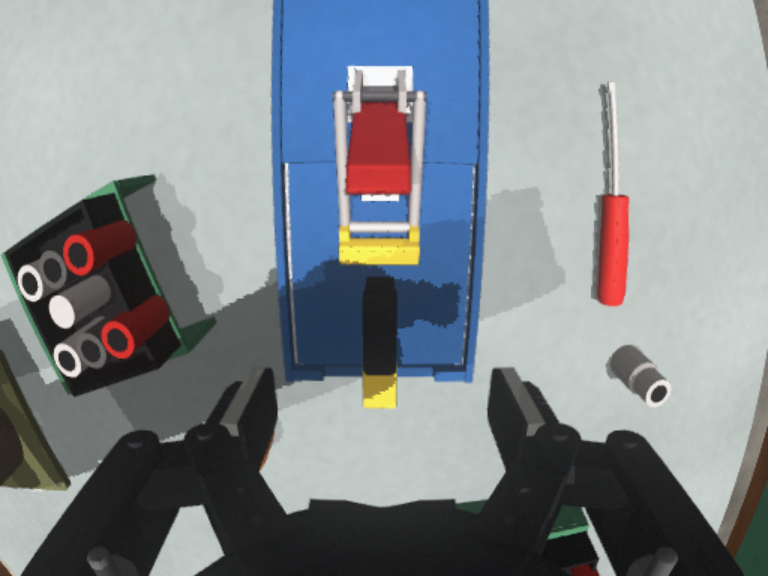

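View pics/s17.png

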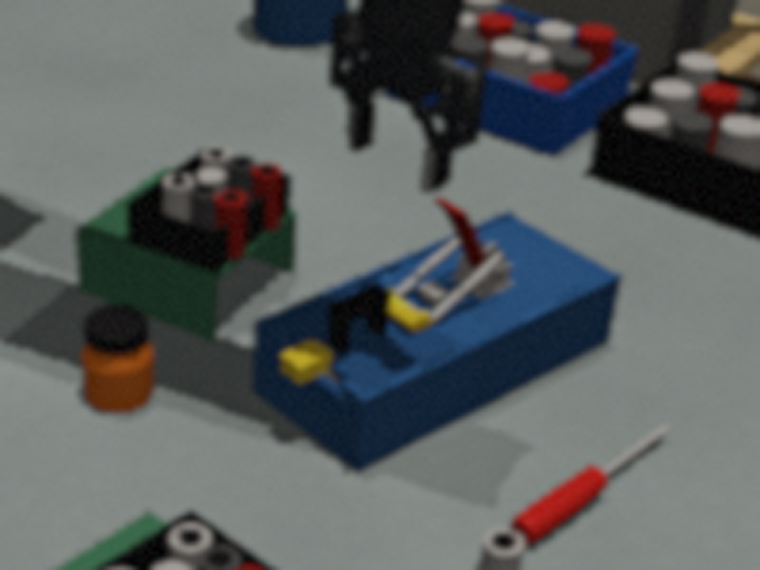

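The loop lies over the keeper: its bar at (380,228) is beyond the keeper at (379,197), and the yellow block at (380,250) is in front of the handle. Next I shut the fingers and go in front of the lever.

```bash
python3 -m crank '[{"x":0,"y":0,"z":0,"ax":0.3,"ay":0,"az":0,"hand":0},{"x":0,"y":0,"z":0,"ax":0,"ay":0,"az":0,"hand":0},{"x":0,"y":0,"z":0,"ax":0,"ay":0,"az":0,"hand":0},{"x":2,"y":10,"z":-20,"ax":0,"ay":0,"az":0,"hand":0},{"x":2,"y":10,"z":-20,"ax":0,"ay":0,"az":0,"hand":0},{"x":0,"y":0,"z":-12,"ax":0,"ay":0,"az":0,"hand":0},{"x":0,"y":0,"z":0,"ax":0,"ay":0,"az":0,"hand":0}]' 25; python3 st.py
```

```text
t: 21.88
position: [0.5658, 0.13, 0.146]
orientation: [-0.702, 0.704, -0.078, 0.068]
ft_force: [0.0, -0.0, 0.0]
gripper_width: 0.003
t 21.88 p [565.8 130.  146. ] xax [ 0.978 -0.206 -0.014] yax [-0.014 -0.002 -1.   ] f [ 0. -0.  0.] w 0.003
tiltfix [ 0.1  -0.83  0.  ] jawyaw -11.89
tcp in case [ 50.5  -4.7 146. ]
```

```bash
python3 -m crank '[{"x":5.6,"y":4,"z":4,"ax":0,"ay":-0.8,"az":0,"hand":0},{"x":3,"y":12,"z":3,"ax":0,"ay":0,"az":0,"hand":0},{"x":2.5,"y":12,"z":2,"ax":0,"ay":0,"az":0,"hand":0},{"x":2.5,"y":12,"z":0,"ax":0,"ay":0,"az":0,"hand":0},{"x":2.5,"y":12,"z":0,"ax":0,"ay":0,"az":0,"hand":0}]' 25; python3 st.py
```

```text
t: 22.3
position: [0.582, 0.1832, 0.1561]
orientation: [-0.701, 0.705, -0.075, 0.074]
ft_force: [-0.1, -1.4, 0.9]
gripper_width: 0.001
t 22.3 p [582.  183.2 156.1] xax [ 0.978 -0.21  -0.001] yax [-0.002 -0.005 -1.   ] f [-0.1 -1.4  0.9] w 0.001
tiltfix [ 0.28 -0.13  0.  ] jawyaw -12.12
tcp in case [ -4.9   0.2 156.1]
```

```bash
python3 -m crank '[{"x":2.5,"y":12,"z":0,"ax":0.2,"ay":0,"az":0.2,"hand":0},{"x":2.5,"y":12,"z":0,"ax":0,"ay":0,"az":0,"hand":0},{"x":2.5,"y":12,"z":0,"ax":0,"ay":0,"az":0,"hand":0},{"x":1,"y":5,"z":0,"ax":0,"ay":0,"az":0,"hand":0}]' 25; python3 st.py; python3 - <<'E'
from h import *
c=cam("wrist"); cv2.imwrite("pics/w18.png",cv2.resize(c["pixels"][:,:,::-1],(768,576)))
c=cam("scene"); crop(c["pixels"],200,90,400,240,3.8,"pics/s18.png")
E
```

```text
t: 22.63
position: [0.5929, 0.2321, 0.158]
orientation: [0.704, -0.703, 0.072, -0.073]
ft_force: [-0.5, -0.6, -0.3]
gripper_width: -0.005
t 22.63 p [592.9 232.1 158. ] xax [ 0.979 -0.203  0.002] yax [ 0.002  0.001 -1.   ] f [-0.5 -0.6 -0.3] w -0.005
tiltfix [-0.07  0.11  0.  ] jawyaw -11.72
tcp in case [-55.1   0.7 158. ]
```

View pics/w18.png

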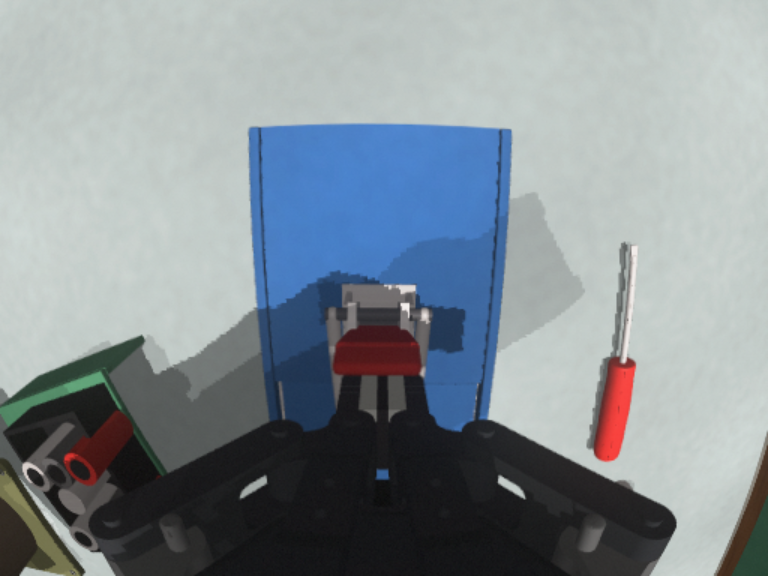

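View pics/s18.png

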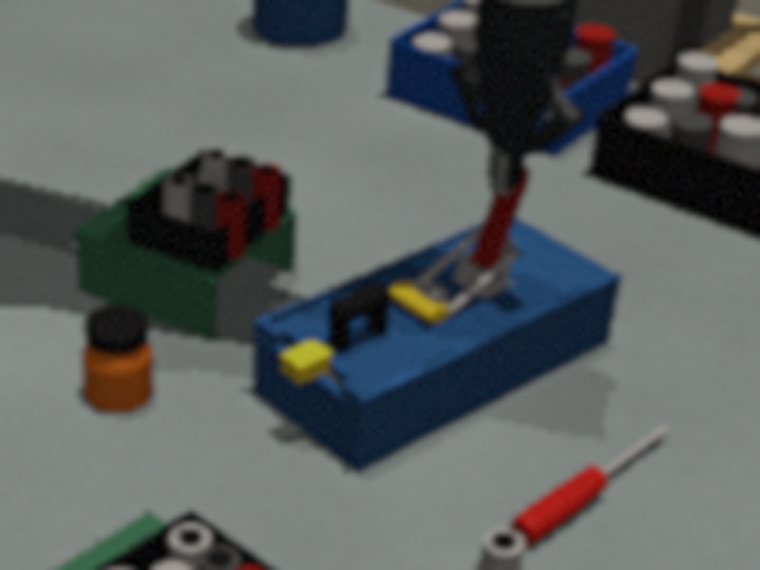

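The lever is at about 1.2 rad and the loop stays down on the cover. I continue over the arc.

```bash
python3 -m crank '[{"x":2.6,"y":12,"z":-4,"ax":0,"ay":0,"az":-0.2,"hand":0},{"x":2.6,"y":12,"z":-6,"ax":0,"ay":0,"az":0,"hand":0},{"x":2,"y":9,"z":-8,"ax":0,"ay":0,"az":0,"hand":0}]' 25; python3 st.py; python3 - <<'E'
from h import *
c=cam("scene"); crop(c["pixels"],200,90,400,240,3.8,"pics/s19.png")
E
```

```text
t: 22.98
position: [0.6, 0.2644, 0.1403]
orientation: [-0.703, 0.703, -0.074, 0.075]
ft_force: [-1.1, -0.8, 4.0]
gripper_width: 0.001
t 22.98 p [600.  264.4 140.3] xax [ 0.978 -0.21   0.002] yax [ 0.002 -0.    -1.   ] f [-1.1 -0.8  4. ] w 0.001
tiltfix [0.02 0.11 0.  ] jawyaw -12.11
tcp in case [-88.1   1.1 140.3]
```

View pics/s19.png

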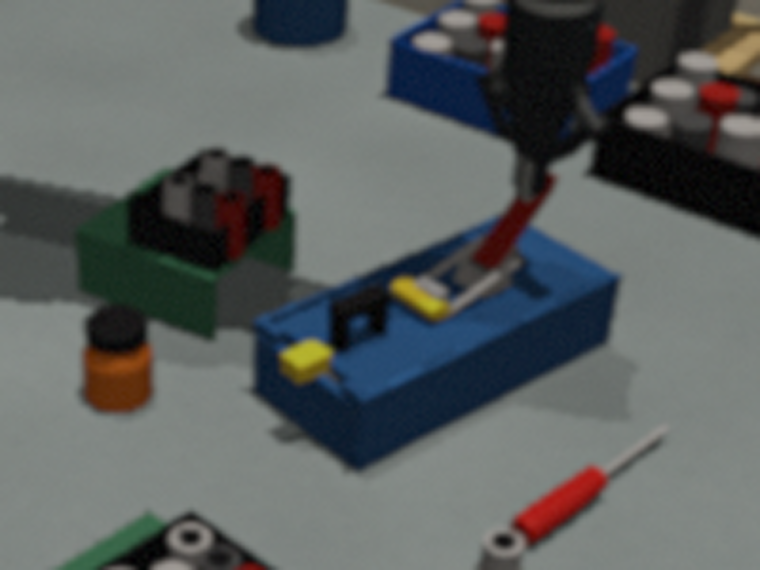

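The force is up to 4 N and the loop is at the keeper. I press on down.

```bash
python3 -m crank '[{"x":2,"y":9,"z":-6,"ax":0,"ay":0,"az":0.2,"hand":0},{"x":1.5,"y":7,"z":-9,"ax":0,"ay":0,"az":0,"hand":0},{"x":1.2,"y":5,"z":-10,"ax":0,"ay":0,"az":0,"hand":0},{"x":0.6,"y":3,"z":-10,"ax":0,"ay":0,"az":0,"hand":0}]' 25; python3 st.py;  python3 -m crank '[{"x":0.6,"y":3,"z":-10,"ax":0,"ay":0,"az":0,"hand":0},{"x":0.3,"y":1.5,"z":-8,"ax":0,"ay":0,"az":0,"hand":0}]' 25; python3 st.py
```

```text
t: 23.37
position: [0.6063, 0.2929, 0.1003]
orientation: [0.704, -0.703, 0.072, -0.073]
ft_force: [0.2, 0.4, -0.2]
gripper_width: 0.001
t 23.37 p [606.3 292.9 100.3] xax [ 0.979 -0.204  0.002] yax [ 0.002  0.001 -1.   ] f [ 0.2  0.4 -0.2] w 0.001
tiltfix [-0.07  0.11  0.  ] jawyaw -11.8
tcp in case [-117.3    1.4  100.3]
t: 23.53
position: [0.6075, 0.2965, 0.088]
orientation: [-0.703, 0.704, -0.071, 0.075]
ft_force: [-23.9, -19.2, 88.0]
gripper_width: 0.0
t 23.53 p [607.5 296.5  88. ] xax [ 0.979 -0.205  0.006] yax [ 0.005 -0.002 -1.   ] f [-23.9 -19.2  88. ] w 0.0
tiltfix [0.12 0.31 0.  ] jawyaw -11.8
tcp in case [-121.     1.8   88. ]
```

The lever is flat and the finger is pressing on it with 88 N, so I lift off now.

```bash
python3 -m crank '[{"x":0,"y":0,"z":15,"ax":0,"ay":0,"az":0,"hand":0},{"x":0,"y":0,"z":35,"ax":0,"ay":0,"az":0,"hand":0},{"x":0,"y":0,"z":38,"ax":0,"ay":0,"az":0,"hand":0},{"x":-6,"y":-30,"z":30,"ax":0,"ay":0,"az":0,"hand":0},{"x":-6,"y":-30,"z":20,"ax":0,"ay":0,"az":0,"hand":0},{"x":-6,"y":-34,"z":10,"ax":0,"ay":0,"az":0,"hand":0},{"x":-6,"y":-34,"z":0,"ax":0,"ay":0,"az":0,"hand":0},{"x":-6,"y":-34,"z":0,"ax":0,"ay":0,"az":0,"hand":0},{"x":0,"y":0,"z":0,"ax":0,"ay":0,"az":0,"hand":0}]' 25; python3 st.py; python3 - <<'E'
from h import *
s=robot.read_state(); np.savez("w20.npz",T=wpose(s))
c=cam("wrist"); cv2.imwrite("pics/w20.png",cv2.resize(c["pixels"][:,:,::-1],(768,576))); crop(c["pixels"],170,0,340,190,4,"pics/w20a.png")
c=cam("scene"); crop(c["pixels"],200,90,400,240,3.8,"pics/s20.png")
E
```

```text
t: 24.28
position: [0.577, 0.1336, 0.2413]
orientation: [0.704, -0.703, 0.066, -0.075]
ft_force: [-0.5, 0.3, -0.4]
gripper_width: 0.001
t 24.28 p [577.  133.6 241.3] xax [ 0.98  -0.199  0.013] yax [ 0.013  0.001 -1.   ] f [-0.5  0.3 -0.4] w 0.001
tiltfix [-0.07  0.77  0.  ] jawyaw -11.49
tcp in case [ 44.6   5.6 241.3]
```

View pics/w20.png

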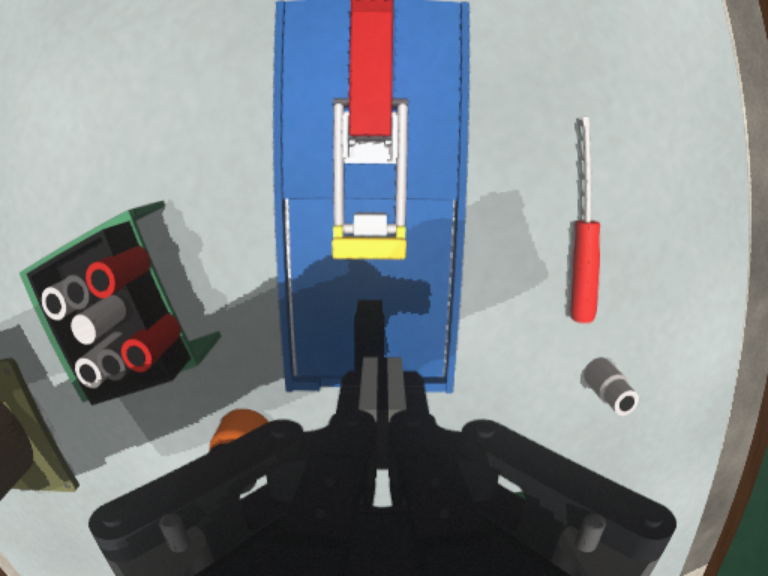

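View pics/w20a.png

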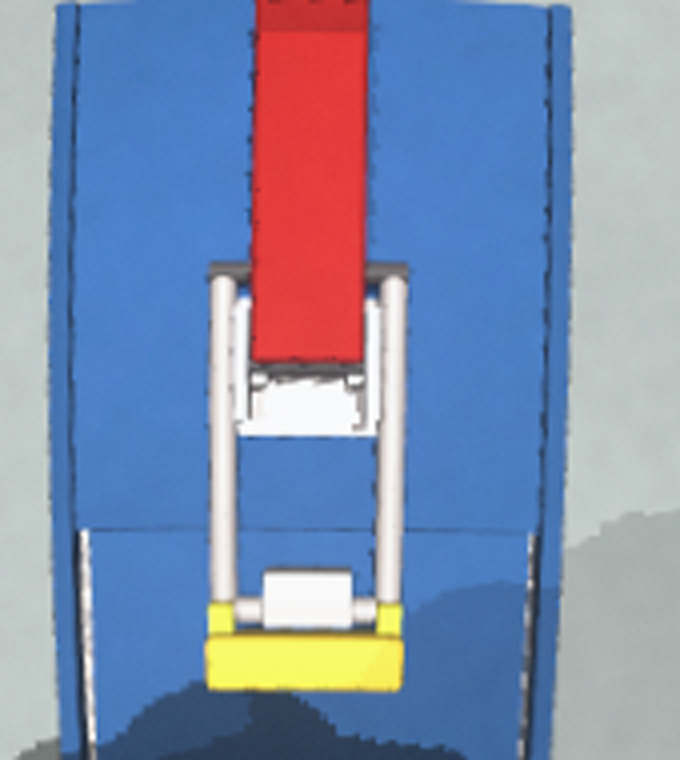

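View pics/s20.png

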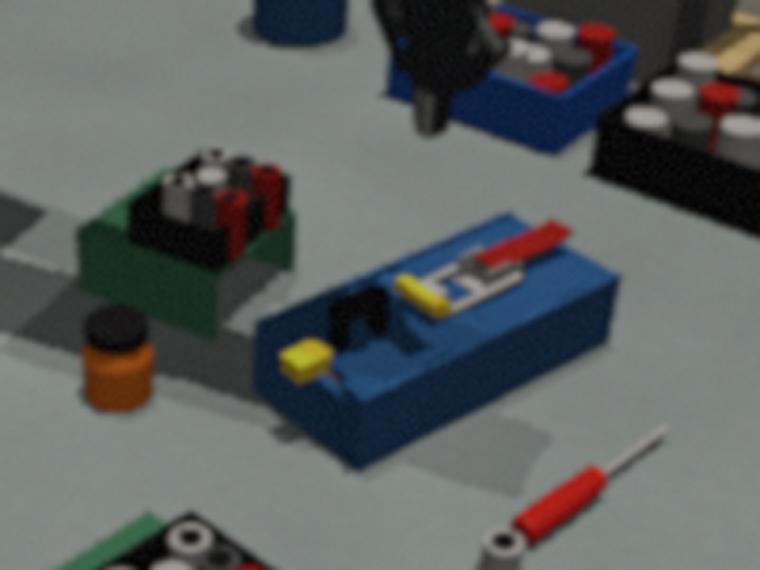

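The loop's bar sits under the keeper lip at crop (305,608), the block is drawn against it, and the lever is down. I check that the lever is flat and the cover is home against predictions, and look at the bystanders.

```bash
python3 - <<'E'
from latch import *
s=cam("scene"); t=cam("top")
for a in (0,.05,.1,.2): print(a,[proj(s,w(p,lev(a,97,y))).round(1).tolist() for y in (-14,14)])
crop(s["pixels"],300,130,370,180,10,"pics/s21.png"); cv2.imwrite("pics/t21.png",t["pixels"][:,:,::-1])
T=np.load("w20.npz")["T"]
for n,P in [("bar",(17.4,0,74.5)),("tab L",(66-70,-59,70)),("pin L",pin(0)+[0,-25,0]),("pin.1",pin(.1)+[0,-25,0]),("bar lat",lp(0,np.arcsin((74.5-pin(0)[2])/88.5),88.5,0,0))]:
    print(n,((wproj(c,T,w(p,P))-[170,0])*4).round(0))
E
```

```text
0 [[344.6, 147.8], [350.9, 151.2]]
0.05 [[344.7, 146.6], [351.0, 150.0]]
0.1 [[344.8, 145.4], [351.1, 148.8]]
0.2 [[344.8, 143.1], [351.1, 146.6]]
bar [309. 609.]
tab L [ 88. 529.]
pin L [211. 270.]
pin.1 [210. 267.]
bar lat [309. 608.]
```

View pics/s21.png

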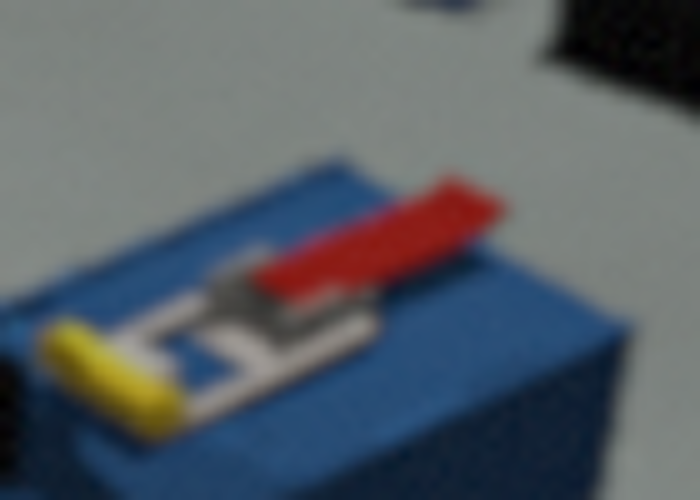

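View pics/t21.png

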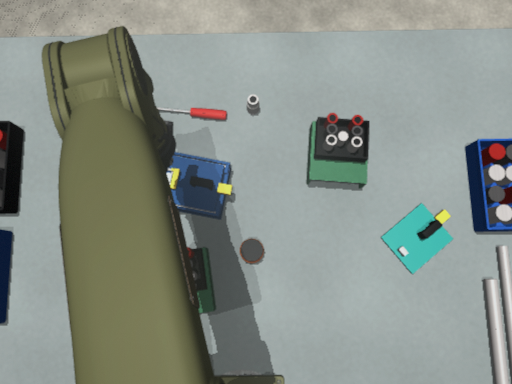

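The lever tip corners, at scene px (345.5,147.8) and (350.8,151.0), match the flat-lever prediction of (344.6,147.8) and (350.9,151.2). The socket at (253,103), the jar at (252,250) and the screwdriver at (205,113) are where they were in the first picture. The arm is clear, so I hand in.

```bash
python3 -c "
from rig import robot
print(robot.sign_off())"
```

```text
the job is handed in; nothing more can be done
None
```

The case is closed and latched, and I handed the job in at about 24.4 s of the 72 s allowed.

**What I did:**
- I drew the cover out of the right-hand rack by its yellow tab and let it go flat on the bench.
- I took it by the black handle. The first proper grip slipped off-centre and lifted the cover slightly, so I set it down and took it again.
- I laid the cover in the case against the step, keeper next to the latch.
- I swung the loop down over the keeper and pressed the red lever over centre.

**Last checks:**
- **Lever:** its tip corners lie within about 1 px of where a flat lever should be.
- **Loop:** its bar sits under the keeper lip, about 1 px from the latched prediction. I did not measure the spring stretch directly.
- **Cover:** it is flush between the walls, with the step gap closed.
- **Bystanders:** the socket, jar, screwdriver and turquoise look-alike are unmoved, and the arm is clear of everything.

**What did not go cleanly:**
- At the end of the lever press the fingertips bore on the flat lever with about 95 N of wrist force. That is under the 120 N limit, and I lifted off at once. The peak between readings is not known.
- My first case position was about 1.3 mm off along its length. I corrected it before working the latch.

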